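Seat and lock the specimen carrier on the inverted microscope

TASK

Clear the microscope stage first: take the metal dust plug out of the cone cup and put it into the steel tray, then pick up the specimen carrier from the bench by its leaning lock knob and set it gently on the microscope stage, under the lamp head, so that its three ball feet settle fully into the cone, the groove and the flat seat, knob on the robot's side and still unturned. Then lock it: push the knob straight in along its leaning axis against the spring, give it a quarter turn clockwise (seen from the knob's end), and release it so that it springs back and holds the carrier down. Do not bump the lamp head, and leave everything else on the bench where it is.

Things in the scene. Friction and masses are not known exactly. Their poses are not given: they have to be found in the camera images.
- carrier: Loose specimen carrier, 0.32 kg: aluminium plate 125 x 150 x 8 mm with a fixed closed 60 mm glass dish (to 21 mm above the origin, centred at x +28 mm) and three ball-ended legs, lowest point 30 mm below the origin. Origin on the plate's underside, z up; plate spans x -55..+70, y -75..+75 mm. Stands on the bench, its -x edge (with the knob) roughly to the robot.
- knob_grip (a point): Middle of the knob, a black wing 13 mm thick (point y: pinch here), 34 wide (point x), 36 high (16 above, 20 below the point). Site z points out along the lock axis, which leans 35 degrees from vertical to the carrier's -x. In the carrier: (-67, 0, +60) mm when knob is out; the axis meets the plate top at (-30, 0, +8). Unturned, point x, y lie over the carrier's x, y. Grip with 30 N or more.
- lock_press (a joint): Push of the knob along its leaning axis, m: 0 out, 0.019 stop; spring 2 N at first, 10 N at the stop. Push 0.016 or more (0.0175 is good), keep it in and turn it. Turned and let go it rests at about 0.014. It cannot be pulled out, so the carrier hangs from it rigidly. Under the wing: a 10 mm stem, 16 mm at its top, then a fixed bush 20 mm wide, 18 mm high on the plate.
- lock_turn (a joint): Turn of the knob about its axis, rad, clockwise seen from its free end; stops at 0 and 1.65; 0.05 N m stiff. Starts at 0 to 0.12; 0 lines up with the slot; pinching the wing squarely lines it up. Locked is a quarter turn, 1.57. A cross pin (26 x 6 mm, along the wing's width) at the lower end goes through the slot; a 1.8 mm rib keeps it from turning back once sprung up.
- scope: Fixed inverted microscope: white foot, grey body, black stage 200 x 200 mm, top 145 mm above the bench. Origin on the bench under the seat, z up, -x side to the robot. Steel seats in its x, y: eight-sided cone cup (-42, +60), V groove along y (-42, -60), flat disc (+55, 0) mm. Cup and groove mouths: 21 mm wide, 164 mm high, catch a ball 4 mm off. Two steel bars between them form the lock's 10 mm slot.
- scope_head: Fixed lamp head; origin and axes as the scope's. Black tube 50 mm in diameter at scope (+28, 0) mm, lower end 280 mm above the bench (95 mm over the seated carrier's origin); white arm above it (x +15..+75, from 365 mm up), going to the pillar at x +35..+95, y -190..-140 mm. Come in from the scope's -x side, with the dish below the tube.
- plug: Loose metal dust plug, 50 g, standing upright in the cone cup: a stem 16 mm in diameter on a flange 26 mm in diameter and 3.5 mm thick that rests on the cup's mouth, with a 6.5 mm long conical nose below. Origin at the centre of the flange's underside, z up the stem; the stem's top is 48.5 mm above it. The lock's bars beside it reach 15 mm above its origin, 39 mm away.
- plug_grip (a point): Point on the plug's stem axis, 38 mm above the plug's origin: pinch the stem here, across any side diameter (16 mm), with the tool leaning away from the lamp head.
- tray: Open shallow steel tray, fixed on the bench, 130 x 130 x 25 mm, walls and floor 3 mm. Origin at the centre of its underside. The plug goes inside, lying or standing.
- stage_seat (a point): Where the carrier's origin lies when seated: 185 mm above the scope's origin. The seated carrier's axes are parallel to the scope's.
- dish: Closed glass Petri dish, 92 mm in diameter, 16 mm high; origin under its centre. Leave it alone.
- bottle: Brown reagent bottle, 56 mm in diameter, 120 mm high, upright; origin under its centre. Leave it alone.
- slidebox: Cardboard slide box 80 x 35 x 30 mm; origin under its centre. Leave it alone.
- driver: Screwdriver lying along its x axis, black handle to -x. Leave it alone.
- lenscan: Black lens can, 42 mm in diameter, 50 mm high; origin under its centre. Leave it alone.
- jar: Small white jar, 50 mm in diameter, 65 mm high; origin under its centre. Leave it alone.
- foot_cone (a point): Centre of the carrier's ball foot for the cone seat, at (-42, +60) mm in the carrier's x, y, 23 mm below its origin level.
- seat_cone (a point): Where that ball's centre lies when seated in the cone seat: scope (-42, +60) mm, 162 mm above the bench.
- foot_groove (a point): Centre of the carrier's ball foot for the groove seat, at (-42, -60) mm in the carrier's x, y, 23 mm below its origin level.
- seat_groove (a point): Where that ball's centre lies when seated in the groove seat: scope (-42, -60) mm, 162 mm above the bench.
- foot_flat (a point): Centre of the carrier's ball foot for the flat seat, at (+55, 0) mm in the carrier's x, y, 23 mm below its origin level.
- seat_flat (a point): Where that ball's centre lies when seated in the flat seat: scope (+55, 0) mm, 162 mm above the bench.

How it is judged:
By the outcome, as a careful person would: the job done as asked, in the order asked, and still so for the second after the job is handed in, with the robot touching nothing.
It also fails if it takes over 66 s, if anything falls off the work surface, if the arm or the gripper's body presses on something with over 40 N, if the wrist force passes 120 N, or if a joint passes its speed limit or range.

ROBOT

A 6-joint arm with a two-finger parallel gripper is mounted at the origin on the work surface. World frame = base frame: x ahead of the robot, y to its left, z up, the work surface at z = 0. Lengths are in m, angles in degrees, forces in N, time in s.
With the tool pointing down it reaches from about 0.25 to 0.775 m from the base axis. Payload 4 kg.
Tool frame: the origin (TCP) lies at the very end of the fingers, on their centre line; the grasp point (between the pads) lies 19 mm behind it (arm.grip_point_offset is the distance from the TCP to the grasp point, in m); z points along the fingers, y is the line along which they close (so a half turn about z gives the same grasp; the last joint's range is limited). The gripper opens to 94 mm and grips with 3 to 60 N. Pads are 16 mm wide; open, the fingers measure 119 mm over their backs; the gripper's body (75 mm by 177 mm) begins 78 mm behind the grasp point.
Start: joints at [64.91, 4.996, 78.535, -0, 96.463, -5.907], TCP at [0.181, 0.519, 0.184] pointing down, gripper open.
Joint ranges: [-177.83, 177.83], [-43.37, 116.18], [15.69, 146.23], [-61.86, 241.86], [9.47, 152.12], [-147.06, 147.06]. Speed limits (degrees/s): [159.86, 159.86, 180, 180, 180, 180].

INTERFACE

Orientations are given as [roll, pitch, yaw] about the fixed x, y, z axes, in that order (R = Rz(yaw) Ry(pitch) Rx(roll)).
In Python, from rig import arm, optics gives the robot as it stands.
- The arm moves only by the tool play_rows, never from a script. Its argument "increments" is a list of rows, each a list of 2 entries, a list of its own where there are three numbers: the shift along the tool's x, y, z as a fraction of full scale, then the turn, a rotation vector about the tool's x, y, z as a fraction of full scale. In form: [[[dx, dy, dz], [ax, ay, az]], ...]. A call has 1 to 5 rows; each row shifts and turns the commanded pose from where the row before left it, along the tool's axes as they then stand; what a row does not reach is not made up. Full scale, the value 1, is 0.3 m for a shift and 180 degrees for a turn. A row lasts 1/8 s, in which the tool goes at most 62.5 mm and 10.7 degrees, less where a joint would pass 70% of its speed; a pose out of reach is approached as far as the arm can. A call with a number of a shift or a turn outside -1 to 1 is refused whole. A call with a gripper value outside its range is refused whole. "fingers" is the closure, from -1 (fully open) to 1 (shut), so that 0 is half open, set as the call begins (left out, the last holds). The fingers move at their own pace and stop on an object; the grip force is fixed at half the most. Time passes only in rows, so rows that do not move let the fingers close. It gives the time, the measured TCP pose, the force, the opening and the grip force at its end, in the units of the state.
- arm.state(): the state, without advancing time (a new reading comes with each control period).
- optics.get_image(name): name is "scene" or "side" or "wrist"; returns the picture (480x640x3 uint8, red, green, blue); there is no depth.
- optics.camera_model(name): a dict with "fx", "fy", "cx", "cy" (pixels), "R" (3x3) and "t" (3): a world point X has camera coordinates R X + t. Camera axes: x right, y down, z forward; pixel columns grow to the right and rows downward; lengths in m; the calibration is good to about 2 mm. A picture is of the moment at which its call begins: read the wrist's pose just before it. camera_model takes no time and is no camera call; for the wrist camera it gives the pose at the moment of the call.
- arm.close_job(): hands the job in; it is judged then, once.
The state is a dict: "time": time; "joint_pos": joint angles; "dq": joint speeds; "joint_efforts": joint torques, N m; "eef_pos": TCP position; "eef_rot": TCP orientation; "force": force on the tool from outside, world axes, zero at the start; "ft_torque": the same for the moment, N m; "width": finger opening in m; "finger_force": force on a finger pad.
Only numpy, scipy, OpenCV 4.12 (cv2) and the standard library are available. Lean on these libraries where they do the work, as an engineer would, in place of code of your own. Each camera call takes 0.05 s, during which the arm holds its last target. There are 200 camera calls.

## Working session

There is one attempt and no reset: what is moved stays moved. The work goes in short steps, Python scripts to look and compute and a tool call to move; the robot and the scene stay as the last step left them, time stands still between calls to the robot, and variables do not carry over. Pictures are saved under pics/ and viewed, at most 10 in all, crops included, and the job is handed in when it is done.

Besides the shell and the picture viewer there is one more tool, called after "Call:" as name(argument=value, ...), one argument or row to a line, values as JSON. play_rows: Moves the arm, as the interface text tells. Shift numbers are shares of 0.3 m and turn numbers shares of 180 degrees, none past 1 either way. Its arguments: {"type":"object","properties":{"increments":{"type":"array","items":{"type":"array"}},"fingers":{"type":"number"}},"required":["increments"]}

```bash
ls; mkdir -p pics
python3 - <<'E'
from rig import arm, optics
import cv2, numpy as np
print(arm.state())
ims=[]
for n in ("scene","side"):
    im=optics.get_image(n)[:,:,::-1]; cv2.imwrite(f"pics/{n}0.png",im)
    c=optics.camera_model(n); print(n,c['fx'],c['cx'],c['cy'],-np.array(c['R']).T@np.array(c['t']),np.array(c['R']).round(3).tolist())
E
```

```text
pics
{'time': 0.0, 'joint_pos': array([ 6.49092187e+01,  5.04039092e+00,  7.86245687e+01, -9.99215981e-04,
        9.64639205e+01, -5.90808591e+00]), 'dq': array([-0.03668422, -0.00666339,  0.10522243, -0.00255195,  0.11575466,
       -0.03804178]), 'joint_efforts': array([ 6.37043577e-04, -3.40203989e+01, -3.02421463e+01,  7.16871978e-02,
        3.34886648e-02, -2.11696506e-04]), 'eef_pos': array([0.18048008, 0.51890361, 0.18319359]), 'eef_rot': array([-1.79871702e+02, -1.22781642e-02,  1.60817179e+02]), 'force': array([-1.12994323, -0.08083001, -0.26232829]), 'ft_torque': array([ 0.00664505, -0.01547457, -0.00604367]), 'finger_force': 0.0, 'width': 0.09344640097872702}
scene 515.6205299991437 315.95759895397885 245.52783717784703 [1.01510727 0.82837196 0.96692784] [[-0.83, 0.558, -0.002], [0.378, 0.56, -0.737], [-0.41, -0.613, -0.676]]
side 453.48101971686435 314.8899880523654 244.15822840148476 [0.46475044 0.70176733 0.75842326] [[-0.995, -0.102, 0.004], [-0.075, 0.705, -0.705], [0.069, -0.702, -0.709]]
```

View pics/scene0.png

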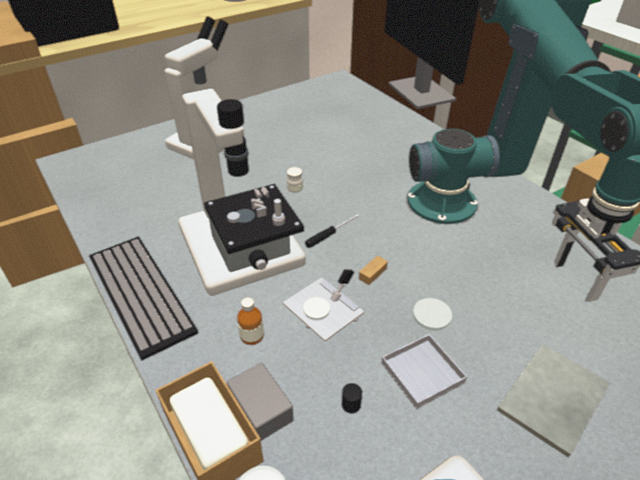

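View pics/side0.png

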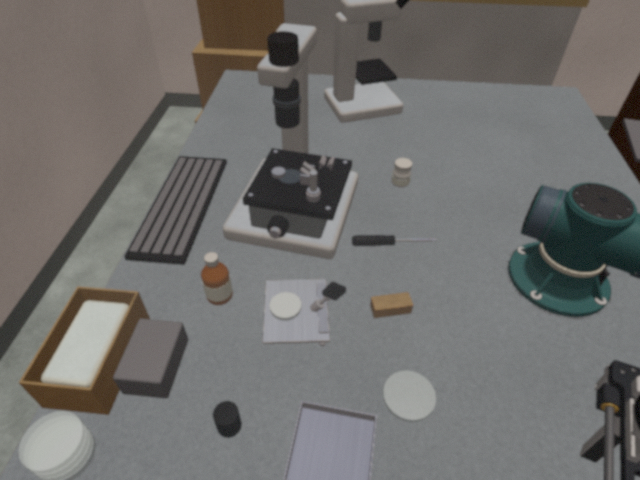

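The scene picture shows the stage at about (253,213) with the plug at (278,212), the carrier at (323,307) with its knob at (345,277), and the tray at (424,370). The side picture shows the stage at (300,182), the plug at (313,188), the carrier at (296,311), the knob at (334,291), and the tray partly cut off at the bottom.

```bash
cat > h.py <<'E'
import numpy as np, cv2
from rig import arm, optics
from scipy.spatial.transform import Rotation as Ro
def ray(c,p):
    R=np.array(c['R']);t=np.array(c['t'])
    d=R.T@np.array([(p[0]-c['cx'])/c['fx'],(p[1]-c['cy'])/c['fy'],1]); return -R.T@t,d/np.linalg.norm(d)
def onz(c,p,z):
    o,d=ray(c,p); return o+d*(z-o[2])/d[2]
def tri(obs):
    A=np.zeros((3,3));b=np.zeros(3);L=[ray(c,p) for c,p in obs]
    for o,d in L:
        P=np.eye(3)-np.outer(d,d);A+=P;b+=P@o
    X=np.linalg.solve(A,b); return X,[np.linalg.norm((np.eye(3)-np.outer(d,d))@(X-o)) for o,d in L]
def proj(c,X):
    q=np.array(c['R'])@X+np.array(c['t']); return q[:2]/q[2]*[c['fx'],c['fy']]+[c['cx'],c['cy']]
def tool(s=None):
    s=s or arm.state(); return np.array(s['eef_pos']),Ro.from_euler('xyz',s['eef_rot'],degrees=True)
def delta(Rt,pt,P0=None,R0=None):
    """shift (share) and turn (share) from measured tool pose to target, in tool axes"""
    p,R=tool()
    if P0 is not None:p,R=P0,R0
    return R.inv().apply(pt-p)/0.3,(R.inv()*Rt).as_rotvec()/np.pi
E
python3 - <<'E'
from h import *
S=optics.camera_model("scene");D=optics.camera_model("side")
np.set_printoptions(precision=3,suppress=True)
def quad(n,a,b,z):
    for c,ps in((S,a),(D,b)):
        q=np.array([onz(c,p,z) for p in ps]); print(n,q[:,:2].tolist() if 0 else q[:,:2].round(3).tolist(),'mid',q.mean(0)[:2],'sides',np.linalg.norm(q-np.roll(q,1,0),axis=1))
quad('stage',[(205,203),(268,186),(302,225),(220,240)],[(253,153),(352,156),(338,213),(247,205)],.145)
quad('carr',[(283,303),(322,280),(363,311),(323,337)],[(265,282),(326,281),(329,341),(263,340)],.038)
quad('tray',[(382,362),(426,337),(465,376),(420,403)],[(305,405),(376,415)],.025)
print('knob',tri([(S,(345,277)),(D,(334,291))]))
print('plugtop',tri([(S,(278,201)),(D,(314,177))]))
print('flange',tri([(S,(278,217)),(D,(313,195))]))
print('head bottom',tri([(S,(238,172)),(D,(289,122))]))
for n,a,b in(('bottle',(248,303),(211,258)),('jar',(294,172),(403,163)),('box',(373,268),(392,303)),('drv',(320,236),(373,240)),):print(n,tri([(S,a),(D,b)]))
E
```

```text
stage [[0.664, -0.214], [0.491, -0.187], [0.503, 0.001], [0.695, -0.062]] mid [ 0.588 -0.115] sides [0.155 0.175 0.189 0.202]
stage [[0.703, -0.195], [0.468, -0.208], [0.487, -0.0], [0.677, -0.005]] mid [ 0.584 -0.102] sides [0.191 0.236 0.208 0.19 ]
carr [[0.629, 0.11], [0.51, 0.099], [0.487, 0.236], [0.607, 0.246]] mid [0.558 0.173] sides [0.138 0.12  0.138 0.121]
carr [[0.627, 0.109], [0.501, 0.093], [0.483, 0.237], [0.605, 0.248]] mid [0.554 0.172] sides [0.14  0.126 0.145 0.122]
tray [[0.533, 0.364], [0.408, 0.368], [0.41, 0.49], [0.532, 0.484]] mid [0.471 0.427] sides [0.12  0.125 0.122 0.122]
tray [[0.514, 0.358], [0.395, 0.363]] mid [0.454 0.36 ] sides [0.119 0.119]
knob (array([0.482, 0.155, 0.081]), [np.float64(0.001100705300052405), np.float64(0.0011007053000523998)])
plugtop (array([ 0.54 , -0.044,  0.203]), [np.float64(0.0030676885493856297), np.float64(0.003067688549385776)])
flange (array([ 0.543, -0.046,  0.154]), [np.float64(0.002427243299664357), np.float64(0.0024272432996643384)])
head bottom (array([ 0.602, -0.121,  0.273]), [np.float64(0.0025377718645588202), np.float64(0.0025377718645589)])
bottle (array([0.724, 0.125, 0.115]), [np.float64(0.0010560943762721042), np.float64(0.001056094376272171)])
jar (array([ 0.333, -0.313,  0.061]), [np.float64(0.0014837903172515005), np.float64(0.0014837903172515781)])
box (array([0.363, 0.12 , 0.017]), [np.float64(0.0007296638133836868), np.float64(0.0007296638133836008)])
drv (array([ 0.404, -0.065,  0.012]), [np.float64(0.00039816366976569797), np.float64(0.00039816366976566637)])
```

```bash
cat >> h.py <<'E'
from scipy.linalg import expm,logm
def T_(R,p):
    T=np.eye(4);T[:3,:3]=R.as_matrix();T[:3,3]=p;return T
def lean(psi,a=35.):
    """tool y horizontal at azimuth psi+90, tool z forward-down leaning a deg from vertical toward azimuth psi"""
    return Ro.from_euler('z',psi,degrees=True)*Ro.from_matrix(np.array([[-np.cos(np.radians(a)),0,np.sin(np.radians(a))],[0,1,0],[-np.sin(np.radians(a)),0,-np.cos(np.radians(a))]]))
def rows(Rt,pt,n,start=None):
    p,R=start or tool()
    D=np.linalg.inv(T_(R,p))@T_(Rt,np.array(pt))
    d=np.real(expm(np.real(logm(D))/n))
    print(n,'rows of',[[round(float(v),4) for v in d[:3,3]/.3],[round(float(v),4) for v in Ro.from_matrix(d[:3,:3]).as_rotvec()/np.pi]])
E
python3 - <<'E'
from h import *
p,R=tool();c=optics.camera_model("wrist");C=np.array(c['R'])
print('cam in tool',R.inv().apply(-C.T@np.array(c['t'])-p).round(3),'axes',(R.as_matrix().T@C.T).round(3).tolist(),c['fx'])
rows(lean(-5),[.44,-.045,.36],12)
E
```

```text
cam in tool [ 0.072 -0.    -0.199] axes [[-0.001, -0.969, -0.249], [1.0, -0.001, 0.001], [-0.001, -0.249, 0.969]] 380.40984364760806
12 rows of [[-0.1167, -0.1361, -0.02], [-0.0021, -0.0161, -0.0063]]
```

Call:
play_rows(
  increments=[
    [[-0.0934,-0.1089,-0.016],[-0.0017,-0.0129,-0.005]],
    [[-0.0934,-0.1089,-0.016],[-0.0017,-0.0129,-0.005]],
    [[-0.0934,-0.1089,-0.016],[-0.0017,-0.0129,-0.005]],
    [[-0.0934,-0.1089,-0.016],[-0.0017,-0.0129,-0.005]],
    [[-0.0934,-0.1089,-0.016],[-0.0017,-0.0129,-0.005]],
  ],
)

```text
time: 0.72
eef_pos: [0.2633, 0.3208, 0.2179]
eef_rot: [179.0, 11.7, 165.3]
force: [0.5, 0.3, 0.7]
width: 0.0937
finger_force: 0.0
```

Call:
play_rows(
  increments=[
    [[-0.0934,-0.1089,-0.016],[-0.0017,-0.0129,-0.005]],
    [[-0.0934,-0.1089,-0.016],[-0.0017,-0.0129,-0.005]],
    [[-0.0934,-0.1089,-0.016],[-0.0017,-0.0129,-0.005]],
    [[-0.0934,-0.1089,-0.016],[-0.0017,-0.0129,-0.005]],
    [[-0.0934,-0.1089,-0.016],[-0.0017,-0.0129,-0.005]],
  ],
)

```text
time: 1.35
eef_pos: [0.3513, 0.1325, 0.2771]
eef_rot: [178.8, 23.4, 169.8]
force: [0.6, 0.6, 0.0]
width: 0.0941
finger_force: 0.0
```

Call:
play_rows(
  increments=[
    [[-0.0934,-0.1089,-0.016],[-0.0017,-0.0129,-0.005]],
    [[-0.0934,-0.1089,-0.016],[-0.0017,-0.0129,-0.005]],
    [[-0.0934,-0.1089,-0.016],[-0.0017,-0.0129,-0.005]],
    [[-0.0934,-0.1089,-0.016],[-0.0017,-0.0129,-0.005]],
    [[-0.0934,-0.1089,-0.016],[-0.0017,-0.0129,-0.005]],
  ],
)

```text
time: 1.98
eef_pos: [0.4397, -0.0462, 0.3617]
eef_rot: [179.6, 35.1, 174.7]
force: [0.4, -0.6, 0.2]
width: 0.0937
finger_force: 0.0
```

Call:
play_rows(
  increments=[
    [[0,0,0],[0,0,0]],
    [[0,0,0],[0,0,0]],
  ],
)

```text
time: 2.22
eef_pos: [0.4392, -0.0446, 0.3606]
eef_rot: [179.6, 34.9, 174.6]
force: [-1.2, -0.0, -1.1]
width: 0.094
finger_force: 0.0
```

Run:
```python
from h import *
import json
s=arm.state();print(s['eef_pos'],s['eef_rot'],s['joint_pos'],s['time'])
c=optics.camera_model("wrist");im=optics.get_image("wrist")[:,:,::-1];cv2.imwrite("pics/w1.png",im)
json.dump({k:np.array(v).tolist() for k,v in c.items()},open("w1.json","w"))
```

```text
[ 0.43924374 -0.0445992   0.36062081] [179.5599263   34.94708326 174.58707518] [ -21.20457086  -36.25899464   97.67936399    9.43565024   84.8317394
 -103.92537319] 2.225
```

View pics/w1.png

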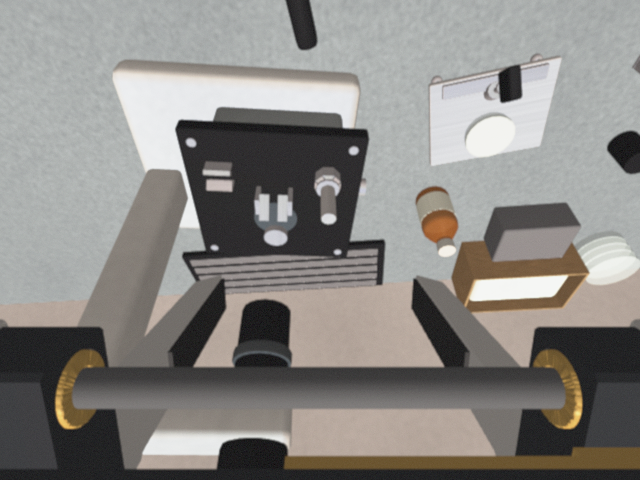

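The wrist picture shows the stage with corners near (178,121), (368,130), (348,257) and (207,257). The plug is at (327,180) with its stem top at (328,219), the groove at (218,177) and the flat disc at (276,238). The carrier's knob is at (510,84). I'll enlarge it to get precise pixels.

Run:
```python
import cv2
im=cv2.imread("pics/w1.png")[95:275,170:380]
cv2.imwrite("pics/w1z.png",cv2.resize(im,None,fx=3.3,fy=3.3,interpolation=cv2.INTER_CUBIC))
```

```text
(no output)
```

View pics/w1z.png

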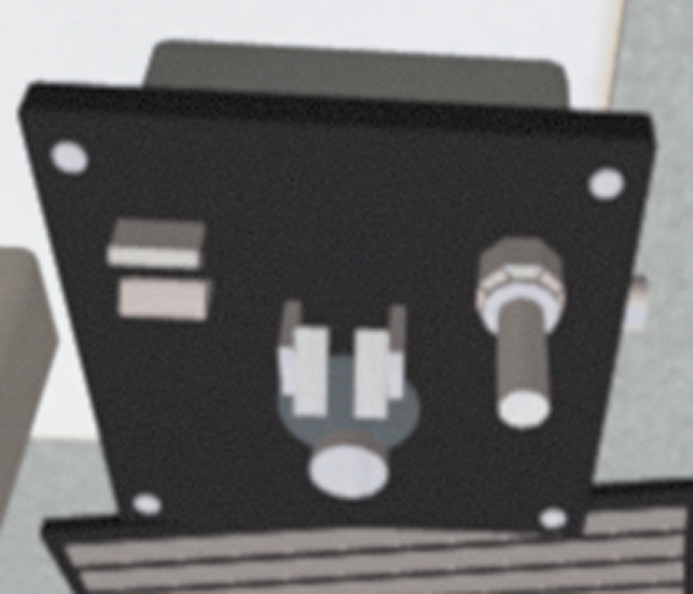

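Run:
```python
from h import *
import json
np.set_printoptions(precision=4,suppress=True)
c=json.load(open("w1.json"))
f=lambda u,v,z: onz(c,(u/3.3+170-.35,v/3.3+95-.35),z)
sc=[f(69,157,.145),f(606,184,.145),f(553,518,.145),f(147,504,.145)]
print('screws',np.array(sc)[:,:2].tolist(),np.mean(sc,0),[np.linalg.norm(sc[i]-sc[i-1]) for i in range(4)])
for i,j in((0,3),(1,2)):
    d=sc[j]-sc[i];print('yaw',np.degrees(np.arctan2(d[1],d[0])))
for i,j in((0,1),(3,2)):
    d=sc[j]-sc[i];print('yaw',np.degrees(np.arctan2(-d[0],d[1])))
pt=f(524,409,.2125);fl=f(524,303,.1675);fd=f(348,470,.155)
print('plugtop',pt,'flange',fl,'flat',fd,'slotgap',f(341,328,.179),f(341,416,.179))
cor=[f(22,112,.145),f(655,148,.145),f(583,534,.145),f(120,518,.145)]
print('corners',np.mean(cor,0),[np.linalg.norm(cor[i]-cor[i-1]) for i in range(4)])
# similarity fit
L=np.array([[-42,60],[55,0]])/1e3
for yaw in(-8,-6,-4,-2,0):
    r=Ro.from_euler('z',yaw,degrees=True).as_matrix()[:2,:2]
    print(yaw,'origin from plug',(pt[:2]-r@L[0]),'flange',fl[:2]-r@L[0],'flat',(fd[:2]-r@L[1]))
```

```text
screws [[0.48432635098043875, -0.18043089070509366], [0.5107190552583656, -0.012571058385811011], [0.67831105504448, -0.0385275255878265], [0.6522134447597487, -0.20644860728723985]] [ 0.5814 -0.1095  0.145 ] [np.float64(0.16989113524198876), np.float64(0.16992203549086793), np.float64(0.16959014293855132), np.float64(0.1699369734391982)]
yaw -8.809138969507574
yaw -8.803958006726374
yaw -8.935496886395184
yaw -8.834003180645604
plugtop [ 0.5421 -0.0429  0.2125] flange [ 0.5386 -0.0415  0.1675] flat [ 0.6283 -0.1168  0.155 ] slotgap [ 0.5334 -0.1005  0.179 ] [ 0.5736 -0.1079  0.179 ]
corners [ 0.5791 -0.1082  0.145 ] [np.float64(0.19523893298863085), np.float64(0.19466046155361072), np.float64(0.194017206196395), np.float64(0.19659925372529563)]
-8 origin from plug [ 0.5753 -0.1082] flange [ 0.5719 -0.1068] flat [ 0.5739 -0.1092]
-6 origin from plug [ 0.5776 -0.107 ] flange [ 0.5741 -0.1056] flat [ 0.5736 -0.1111]
-4 origin from plug [ 0.5798 -0.1057] flange [ 0.5763 -0.1043] flat [ 0.5735 -0.113 ]
-2 origin from plug [ 0.582  -0.1043] flange [ 0.5785 -0.103 ] flat [ 0.5734 -0.1149]
0 origin from plug [ 0.5841 -0.1029] flange [ 0.5806 -0.1015] flat [ 0.5733 -0.1168]
```

The screws form a 170 mm square at yaw -8.8°. The plug and the flat disc both put the scope origin at about (0.574, -0.1085), and the plug at (0.542, -0.043). Next I'll plan the grasp.

Run:
```python
from h import *
R=lean(-8.8);z=R.as_matrix()[:,2];g=np.array([.542,-.043,.203])+.019*z
a=g-.08*z
rows(R,a,5); rows(R,g,5,(a,R))
```

```text
5 rows of [[0.0046, 0.009, 0.0845], [0.0027, -0.0001, 0.0032]]
5 rows of [[0.0, -0.0, 0.0533], [0.0, -0.0, -0.0]]
```

Call:
play_rows(
  increments=[
    [[0.0046,0.009,0.0845],[0.0027,-0.0001,0.0032]],
    [[0.0046,0.009,0.0845],[0.0027,-0.0001,0.0032]],
    [[0.0046,0.009,0.0845],[0.0027,-0.0001,0.0032]],
    [[0.0046,0.009,0.0845],[0.0027,-0.0001,0.0032]],
    [[0.0046,0.009,0.0845],[0.0027,-0.0001,0.0032]],
  ],
  fingers=0.1,
)

```text
time: 2.9
eef_pos: [0.5081, -0.0361, 0.2525]
eef_rot: [-180.0, 35.1, 171.4]
force: [-0.8, 0.5, -0.1]
width: 0.0476
finger_force: 0.0
```

Call:
play_rows(
  increments=[
    [[0,0,0],[0,0,0]],
    [[0,0,0],[0,0,0]],
    [[0,0,0],[0,0,0]],
  ],
)

```text
time: 3.28
eef_pos: [0.5082, -0.0387, 0.2557]
eef_rot: [-180.0, 35.3, 171.2]
force: [-0.1, 0.3, 1.0]
width: 0.0424
finger_force: 0.0
```

Run:
```python
from h import *
import json
R=lean(-8.8);z=R.as_matrix()[:,2];g=np.array([.542,-.043,.203])+.019*z
rows(R,g,6)
c=optics.camera_model("wrist");im=optics.get_image("wrist")[:,:,::-1];cv2.imwrite("pics/w2.png",im)
json.dump({k:np.array(v).tolist() for k,v in c.items()},open("w2.json","w"))
print(proj(c,np.array([.542,-.043,.2125])),proj(c,np.array([.574,-.1085,0])+Ro.from_euler('z',-8.8,degrees=True).apply([.055,0,.155])))
```

```text
6 rows of [[0.0014, 0.0005, 0.0454], [-0.0001, 0.0003, -0.0]]
[320.21773773 257.63663179] [259.24402556 272.3092036 ]
```

View pics/w2.png

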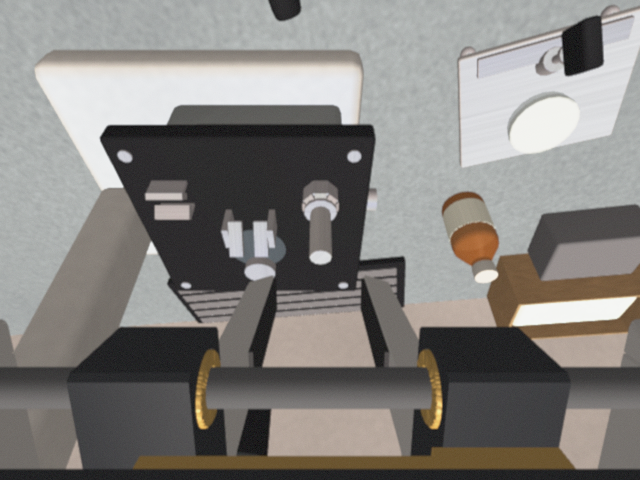

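The stem top is at (320,257) and the flat disc at (259,271), both where I predicted them. I'll go in and grip.

Call:
play_rows(
  increments=[
    [[0.0014,0.0005,0.054],[0,0,0]],
    [[0.0014,0.0005,0.054],[0,0,0]],
    [[0.0014,0.0005,0.054],[0,0,0]],
    [[0.0014,0.0005,0.054],[0,0,0]],
    [[0.0014,0.0005,0.056],[0,0,0]],
  ],
)

```text
time: 3.95
eef_pos: [0.5533, -0.0454, 0.1843]
eef_rot: [-180.0, 35.1, 171.1]
force: [-0.1, -0.3, 1.2]
width: 0.0425
finger_force: 0.0
```

Call:
play_rows(
  increments=[
    [[0,0,0],[0,0,0]],
    [[0,0,0],[0,0,0]],
    [[0,0,0],[0,0,0]],
    [[0,0,0],[0,0,0]],
    [[0,0,0],[0,0,0]],
  ],
  fingers=1,
)

```text
time: 4.58
eef_pos: [0.5531, -0.0453, 0.1868]
eef_rot: [-180.0, 35.2, 171.1]
force: [-0.2, -0.4, 0.1]
width: 0.0143
finger_force: 30.0
```

Run:
```python
from h import *
s=arm.state();p,R=tool(s);print(p,s['eef_rot'],s['width'],s['finger_force'],s['joint_pos'])
a=p+np.array([-.03,.005,.10]);rows(R,a,5)
# tray drop
R2=lean(35,35);b=np.array([.45,.42,.20]);rows(R2,b,18,(a,R))
R3=lean(35,20);
z=R2.as_matrix()[:,2];c=np.array([.465,.425,.041+.003])+.019*z;print(c);rows(R2,c,6,(b,R2))
```

```text
[ 0.55310136 -0.0453255   0.1868145 ] [-179.97582486   35.22291501  171.115461  ] 0.01429798849854639 29.999915063381195 [-11.56326457 -21.82276968 109.33761841   1.80681624  57.30377582
 -93.16503884]
5 rows of [[-0.0219, 0.0002, -0.0662], [-0.0, 0.0, -0.0]]
18 rows of [[0.0057, 0.0884, 0.0156], [-0.0078, 0.0001, -0.0111]]
[0.47392708 0.43125081 0.02843611]
6 rows of [[0.0428, -0.0025, 0.0864], [0.0, 0.0, -0.0]]
```

Call:
play_rows(
  increments=[
    [[-0.0219,0,-0.0662],[0,0,0]],
    [[-0.0219,0,-0.0662],[0,0,0]],
    [[-0.0219,0,-0.0662],[0,0,0]],
    [[-0.0219,0,-0.0662],[0,0,0]],
    [[-0.0219,0,-0.0662],[0,0,0]],
  ],
)

```text
time: 5.2
eef_pos: [0.5224, -0.0405, 0.2864]
eef_rot: [-180.0, 35.1, 171.1]
force: [-0.5, -0.2, -0.3]
width: 0.0147
finger_force: 30.0
```

Call:
play_rows(
  increments=[
    [[0.0068,0.1061,0.0187],[-0.0094,0.0001,-0.0133]],
    [[0.0068,0.1061,0.0187],[-0.0094,0.0001,-0.0133]],
    [[0.0068,0.1061,0.0187],[-0.0094,0.0001,-0.0133]],
    [[0.0068,0.1061,0.0187],[-0.0094,0.0001,-0.0133]],
    [[0.0068,0.1061,0.0187],[-0.0094,0.0001,-0.0133]],
  ],
)

```text
time: 5.82
eef_pos: [0.5388, 0.1185, 0.2567]
eef_rot: [180.0, 35.0, -174.2]
force: [0.2, 0.1, -0.9]
width: 0.0145
finger_force: 30.0
```

Call:
play_rows(
  increments=[
    [[0.0068,0.1061,0.0187],[-0.0094,0.0001,-0.0133]],
    [[0.0068,0.1061,0.0187],[-0.0094,0.0001,-0.0133]],
    [[0.0068,0.1061,0.0187],[-0.0094,0.0001,-0.0133]],
    [[0.0068,0.1061,0.0187],[-0.0094,0.0001,-0.0133]],
    [[0.0068,0.1061,0.0187],[-0.0094,0.0001,-0.0133]],
  ],
)

```text
time: 6.45
eef_pos: [0.5142, 0.2755, 0.228]
eef_rot: [179.9, 34.9, -159.5]
force: [-0.7, 0.3, -0.5]
width: 0.0139
finger_force: 30.0
```

Call:
play_rows(
  increments=[
    [[0.0068,0.1061,0.0187],[-0.0094,0.0001,-0.0133]],
    [[0.0068,0.1061,0.0187],[-0.0094,0.0001,-0.0133]],
    [[0.0068,0.1061,0.0187],[-0.0094,0.0001,-0.0133]],
    [[0.0068,0.1061,0.0187],[-0.0094,0.0001,-0.0133]],
    [[0.0068,0.1061,0.0187],[-0.0094,0.0001,-0.0133]],
  ],
)

```text
time: 7.08
eef_pos: [0.4505, 0.4211, 0.1994]
eef_rot: [179.8, 34.9, -145.0]
force: [1.2, 0.3, -0.4]
width: 0.0146
finger_force: 30.0
```

Call:
play_rows(
  increments=[
    [[0,0,0],[0,0,0]],
    [[0,0,0],[0,0,0]],
  ],
)

```text
time: 7.32
eef_pos: [0.4514, 0.4199, 0.2]
eef_rot: [179.8, 34.9, -145.1]
force: [0.2, 0.1, -0.3]
width: 0.014
finger_force: 30.0
```

Run:
```python
from h import *
import json
s=arm.state();print(s['eef_pos'],s['eef_rot'],s['width'],s['finger_force'],s['joint_pos'])
c=optics.camera_model("wrist");im=optics.get_image("wrist")[:,:,::-1];cv2.imwrite("pics/w3.png",im)
json.dump({k:np.array(v).tolist() for k,v in c.items()},open("w3.json","w"))
```

```text
[0.45144881 0.41991652 0.1999931 ] [ 179.82914638   34.89855353 -145.05512832] 0.01400115903430926 29.991439282894135 [ 38.93806833 -12.84331702 101.10478167  -2.52171743  56.92092193
 -85.34658616]
```

View pics/w3.png

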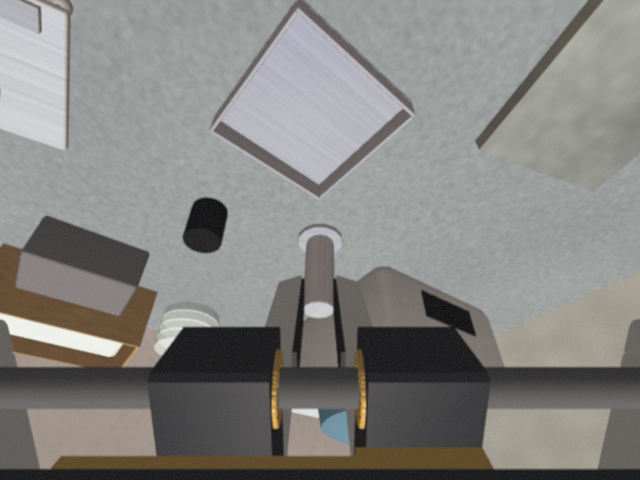

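The plug is held upright at (320,270). The tray's rim corners are at (302,3), (413,112), (319,195) and (212,127).

Run:
```python
from h import *
import json
c=json.load(open("w3.json"))
q=np.array([onz(c,p,.025) for p in((302,3),(413,112),(319,195),(212,127))]);m=q.mean(0)
print(q.round(3),m,np.linalg.norm(q-np.roll(q,1,0),axis=1))
p,R=tool();z=R.as_matrix()[:,2]
t=np.array([m[0],m[1],.052])+.019*z
a=t+[0,0,.10];print(t);rows(R,a,5);rows(R,t,5,(a,R))
```

```text
[[0.39  0.364 0.025]
 [0.405 0.487 0.025]
 [0.528 0.475 0.025]
 [0.516 0.351 0.025]] [0.45979733 0.41915232 0.025     ] [0.12719476 0.12385297 0.12421962 0.12427574]
[0.46868301 0.42542645 0.03642181]
5 rows of [[0.015, -0.0035, 0.0414], [0.0, -0.0, 0.0]]
5 rows of [[0.0382, -0.0002, 0.0547], [0.0, -0.0, 0.0]]
```

Call:
play_rows(
  increments=[
    [[0.015,-0.0035,0.0414],[0,0,0]],
    [[0.015,-0.0035,0.0414],[0,0,0]],
    [[0.015,-0.0035,0.0414],[0,0,0]],
    [[0.015,-0.0035,0.0414],[0,0,0]],
    [[0.015,-0.0035,0.0414],[0,0,0]],
  ],
)

```text
time: 8.0
eef_pos: [0.4683, 0.426, 0.1349]
eef_rot: [179.8, 34.9, -145.0]
force: [-0.3, 0.1, -0.5]
width: 0.0144
finger_force: 30.0
```

Call:
play_rows(
  increments=[
    [[0.0382,0,0.0547],[0,0,0]],
    [[0.0382,0,0.0547],[0,0,0]],
    [[0.0382,0,0.0547],[0,0,0]],
    [[0.0382,0,0.0547],[0,0,0]],
    [[0.0382,0,0.0547],[0,0,0]],
  ],
)

```text
time: 8.62
eef_pos: [0.4679, 0.4263, 0.035]
eef_rot: [179.8, 34.9, -145.0]
force: [0.2, 0.3, -0.1]
width: 0.0142
finger_force: 30.0
```

Call:
play_rows(
  increments=[
    [[0,0,0],[0,0,0]],
    [[0,0,0],[0,0,0]],
  ],
)

```text
time: 8.88
eef_pos: [0.4681, 0.4264, 0.0364]
eef_rot: [179.8, 34.9, -145.0]
force: [-1.0, -0.4, 0.5]
width: 0.0142
finger_force: 30.0
```

Call:
play_rows(
  increments=[
    [[0,0,0],[0,0,0]],
    [[0,0,0],[0,0,0]],
    [[0,0,0],[0,0,0]],
    [[0,0,0],[0,0,0]],
    [[0,0,0],[0,0,0]],
  ],
  fingers=-1,
)

```text
time: 9.5
eef_pos: [0.4679, 0.4262, 0.0361]
eef_rot: [179.8, 34.9, -145.0]
force: [0.4, -0.1, -1.0]
width: 0.0611
finger_force: 0.0
```

Call:
play_rows(
  increments=[
    [[-0.04,0,-0.057],[0,0,0]],
    [[-0.04,0,-0.057],[0,0,0]],
    [[-0.04,0,-0.057],[0,0,0]],
    [[-0.04,0,-0.057],[0,0,0]],
    [[-0.04,0,-0.1],[0,0,0]],
  ],
)

```text
time: 10.12
eef_pos: [0.4618, 0.4214, 0.1504]
eef_rot: [179.8, 34.8, -145.0]
force: [-0.6, 0.1, -0.5]
width: 0.0939
finger_force: 0.0
```

Run:
```python
from h import *
s=arm.state();print(s['eef_pos'],s['width'],s['time'])
# view pose for carrier: carrier origin est (.553,.165) yaw 6; knob ~ (.485,.156,.09)
R=lean(6);z=R.as_matrix()[:,2];k=np.array([.485,.156,.09])
rows(R,k-.13*z,10)
c=optics.camera_model("wrist");im=optics.get_image("wrist")[:,:,::-1]
cv2.imwrite("pics/tray.png",im)
```

```text
[0.46175778 0.42138736 0.15036858] 0.09392573884183122 10.125
10 rows of [[0.0325, -0.0789, -0.0415], [0.0093, -0.0002, 0.0132]]
```

Call:
play_rows(
  increments=[
    [[0.0325,-0.0789,-0.0415],[0.0093,-0.0002,0.0132]],
    [[0.0325,-0.0789,-0.0415],[0.0093,-0.0002,0.0132]],
    [[0.0325,-0.0789,-0.0415],[0.0093,-0.0002,0.0132]],
    [[0.0325,-0.0789,-0.0415],[0.0093,-0.0002,0.0132]],
    [[0.0325,-0.0789,-0.0415],[0.0093,-0.0002,0.0132]],
  ],
)

```text
time: 10.8
eef_pos: [0.454, 0.2811, 0.1733]
eef_rot: [179.9, 35.0, -159.6]
force: [0.5, -0.3, 0.5]
width: 0.0941
finger_force: 0.0
```

Call:
play_rows(
  increments=[
    [[0.0325,-0.0789,-0.0415],[0.0093,-0.0002,0.0132]],
    [[0.0325,-0.0789,-0.0415],[0.0093,-0.0002,0.0132]],
    [[0.0325,-0.0789,-0.0415],[0.0093,-0.0002,0.0132]],
    [[0.0325,-0.0789,-0.0415],[0.0093,-0.0002,0.0132]],
    [[0.0325,-0.0789,-0.0415],[0.0093,-0.0002,0.0132]],
  ],
)

```text
time: 11.42
eef_pos: [0.4109, 0.1478, 0.1961]
eef_rot: [179.9, 35.2, -174.2]
force: [0.1, 0.1, 0.5]
width: 0.094
finger_force: 0.0
```

Call:
play_rows(
  increments=[
    [[0,0,0],[0,0,0]],
    [[0,0,0],[0,0,0]],
  ],
)

```text
time: 11.68
eef_pos: [0.4114, 0.149, 0.1962]
eef_rot: [179.8, 35.2, -174.1]
force: [0.5, 0.5, 0.9]
width: 0.0941
finger_force: 0.0
```

Run:
```python
from h import *
import json
s=arm.state();print(s['eef_pos'],s['eef_rot'],s['joint_pos'])
c=optics.camera_model("wrist");im=optics.get_image("wrist")[:,:,::-1];cv2.imwrite("pics/w4.png",im)
json.dump({k:np.array(v).tolist() for k,v in c.items()},open("w4.json","w"))
sc=optics.get_image("scene")[:,:,::-1][325:415,370:480]
top=cv2.resize(im,(560,420)); b=cv2.resize(sc,(220,180))
o=np.zeros((420,790,3),np.uint8);o[:,:560]=top;o[:180,565:785]=b
cv2.imwrite("pics/w4v.png",o)
```

```text
[0.41140537 0.14899015 0.19617044] [ 179.8360349    35.1981862  -174.05054681] [ 18.41772898 -38.88765311 117.73830607  -7.60861983  66.74760888
 -76.74283622]
```

View pics/w4v.png

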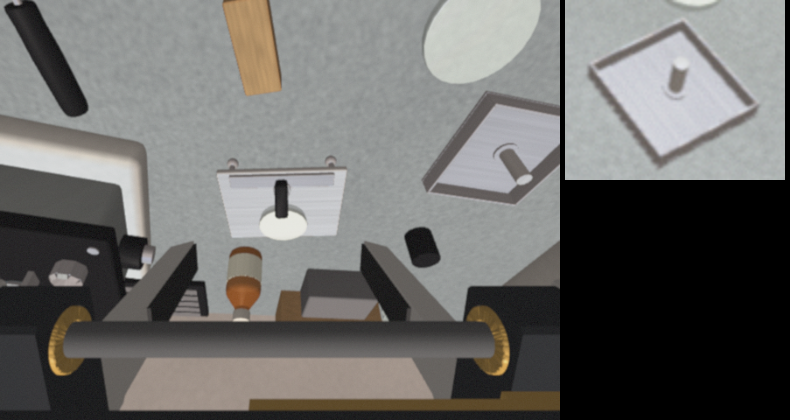

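The plug stands inside the tray. The carrier's plate runs from about (249,194) to (396,191) at full resolution, with the knob at (321,228). I'll enlarge that area to measure it.

Run:
```python
import cv2
im=cv2.imread("pics/w4.png")[170:290,230:420]
cv2.imwrite("pics/w4z.png",cv2.resize(im,None,fx=4,fy=4,interpolation=cv2.INTER_CUBIC))
```

```text
(no output)
```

View pics/w4z.png

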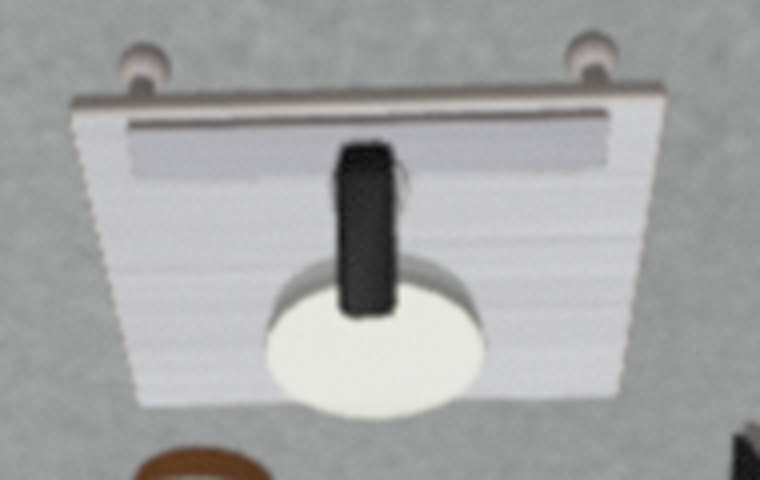

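Run:
```python
from h import *
import json
np.set_printoptions(precision=4,suppress=True)
c=json.load(open("w4.json"))
f=lambda u,v,z: onz(c,(u/4+230-.375,v/4+170-.375),z)
q=np.array([f(72,110,.038),f(665,97,.038),f(617,397,.038),f(142,407,.038)])
print(q,'sides',np.linalg.norm(q-np.roll(q,1,0),axis=1))
yaw=[np.degrees(np.arctan2(*(b-a)[[1,0]])) for a,b in((q[0],q[3]),(q[1],q[2]))]+[np.degrees(np.arctan2(-(b-a)[0],(b-a)[1])) for a,b in((q[0],q[1]),(q[3],q[2]))]
print('yaw',yaw)
b=[f(145,67,.007),f(592,55,.007)];d=b[1]-b[0];print('balls',b,np.linalg.norm(d),np.degrees(np.arctan2(-d[0],d[1])))
y=np.mean(yaw);r=Ro.from_euler('z',y,degrees=True)
o1=q.mean(0)-r.apply([.0075,0,0]);o2=(b[0]+b[1])/2-r.apply([-.042,0,0])
print('origin',o1,o2)
di=f(375,350,.051);print('dish centre->origin',di-r.apply([.028,0,0]))
o=(o1*2+o2)/3;o[2]=.03
k=o+r.apply([-.067,0,.06]);print('knob',k, proj(c,k+.016*r.apply([-.5736,0,.819])),'seen end face',(366/4+230,243/4+170))
```

```text
[[0.5012 0.0883 0.038 ]
 [0.4821 0.2334 0.038 ]
 [0.6048 0.2508 0.038 ]
 [0.6246 0.1054 0.038 ]] sides [0.1245 0.1464 0.1239 0.1468]
yaw [np.float64(7.880916463920966), np.float64(8.065439558172713), np.float64(7.503610845719287), np.float64(7.751139081514375)]
balls [array([0.5128, 0.1036, 0.007 ]), array([0.4966, 0.2217, 0.007 ])] 0.11918659991269247 7.835948626651034
origin [0.5457 0.1684 0.038 ] [0.5463 0.1684 0.007 ]
dish centre->origin [0.5449 0.1681 0.051 ]
knob [0.4796 0.1593 0.09  ] [321.7303 229.645 ] seen end face (321.5, 230.75)
```

Run:
```python
from h import *
R=lean(7.8);z=R.as_matrix()[:,2];k=np.array([.4796,.1593,.090]);g=k+.019*z
a=g-.06*z
rows(R,a,4);rows(R,g,5,(a,R));print(g)
```

```text
4 rows of [[0.0037, 0.0014, 0.0711], [-0.0013, 0.0002, -0.0021]]
5 rows of [[-0.0, 0.0, 0.04], [0.0, -0.0, -0.0]]
[0.49039712 0.16077902 0.07443611]
```

Call:
play_rows(
  increments=[
    [[0.0037,0.0014,0.0711],[-0.0013,0.0002,-0.0021]],
    [[0.0037,0.0014,0.0711],[-0.0013,0.0002,-0.0021]],
    [[0.0037,0.0014,0.0711],[-0.0013,0.0002,-0.0021]],
    [[0.0037,0.0014,0.0711],[-0.0013,0.0002,-0.0021]],
    [[0,0,0],[0,0,0]],
  ],
  fingers=0,
)

```text
time: 12.4
eef_pos: [0.4552, 0.1556, 0.1212]
eef_rot: [-180.0, 34.7, -172.2]
force: [-0.8, 0.6, 0.4]
width: 0.0488
finger_force: 0.0
```

Call:
play_rows(
  increments=[
    [[0,0,0.04],[0,0,0]],
    [[0,0,0.04],[0,0,0]],
    [[0,0,0.04],[0,0,0]],
    [[0,0,0.04],[0,0,0]],
    [[0,0,0.04],[0,0,0]],
  ],
)

```text
time: 13.02
eef_pos: [0.4908, 0.1603, 0.0743]
eef_rot: [180.0, 35.0, -172.2]
force: [0.9, 0.4, 0.6]
width: 0.047
finger_force: 0.0
```

Call:
play_rows(
  increments=[
    [[0,0,0],[0,0,0]],
    [[0,0,0],[0,0,0]],
  ],
)

```text
time: 13.28
eef_pos: [0.4905, 0.1603, 0.0752]
eef_rot: [180.0, 35.1, -172.2]
force: [0.1, -0.0, 0.4]
width: 0.0468
finger_force: 0.0
```

Run:
```python
from h import *
s=arm.state();print(s['eef_pos'],s['eef_rot'],s['width'],s['force'])
R=lean(7.8);z=R.as_matrix()[:,2];k=np.array([.4796,.1593,.090]);g=k+.019*z
rows(R,g,1)
c=optics.camera_model("wrist");im=optics.get_image("wrist")[:,:,::-1];cv2.imwrite("pics/w5.png",im)
# knob end face: dark blob near predicted pixel
e=k+.016*-z;u=proj(c,e);print('pred',u,proj(c,e+R.apply([0,.0065,0])),proj(c,e-R.apply([0,.0065,0])))
g_=cv2.cvtColor(im,cv2.COLOR_BGR2GRAY)
for dv in(-8,0,8):
    row=g_[int(u[1])+dv,int(u[0])-70:int(u[0])+70].astype(int); x=np.where(row<70)[0]+int(u[0])-70; print(dv,x.min() if len(x) else None,x.max() if len(x) else None,len(x))
```

```text
[0.49047953 0.16031622 0.07519993] [ 179.99203299   35.06479305 -172.22152234] 0.04681276108595355 [ 0.11580744 -0.04057435  0.4333863 ]
1 rows of [[0.0015, 0.0016, 0.002], [-0.0, 0.0004, -0.0001]]
pred [320.08204849 305.65035485] [333.9834595  305.62464987] [306.18039054 305.67606028]
-8 261 375 46
0 258 378 51
8 255 381 53
```

Call:
play_rows(
  increments=[
    [[0.0015,0.0016,0.002],[0,0,0]],
    [[0,0,0],[0,0,0]],
    [[0,0,0],[0,0,0]],
    [[0,0,0],[0,0,0]],
    [[0,0,0],[0,0,0]],
  ],
  fingers=1,
)

```text
time: 13.95
eef_pos: [0.4903, 0.1607, 0.0745]
eef_rot: [180.0, 35.1, -172.2]
force: [-1.4, -1.4, 0.9]
width: 0.0124
finger_force: 30.0
```

Call:
play_rows(
  increments=[
    [[0,0,0],[0,0,0]],
    [[0,0,0],[0,0,0]],
  ],
)

```text
time: 14.2
eef_pos: [0.4903, 0.1607, 0.0745]
eef_rot: [180.0, 35.1, -172.2]
force: [-1.0, -1.1, 0.5]
width: 0.0126
finger_force: 30.0
```

Run:
```python
from h import *
import json
s=arm.state();print(s['eef_pos'],s['eef_rot'],s['width'],s['finger_force'],s['force'],s['ft_torque'])
p,R=tool(s);json.dump([p.tolist(),R.as_quat().tolist()],open("grip.json","w"))
rows(R,p+[0,0,.06],5)
```

```text
[0.49032701 0.16073479 0.07446858] [ 179.99868709   35.06646803 -172.21783362] 0.012598023888409148 29.999282956123352 [-1.00473273 -1.07861702  0.45661422] [-0.13472888  0.26109115 -0.14683752]
5 rows of [[-0.023, 0.0, -0.0327], [0.0, -0.0, 0.0]]
```

Call:
play_rows(
  increments=[
    [[-0.0115,0,-0.0164],[0,0,0]],
    [[-0.023,0,-0.0327],[0,0,0]],
    [[-0.023,0,-0.0327],[0,0,0]],
    [[-0.023,0,-0.0327],[0,0,0]],
    [[-0.023,0,-0.0327],[0,0,0]],
  ],
)

```text
time: 14.82
eef_pos: [0.4904, 0.1608, 0.1295]
eef_rot: [180.0, 35.1, -172.2]
force: [0.2, -0.3, -3.6]
width: 0.0129
finger_force: 30.0
```

Call:
play_rows(
  increments=[
    [[-0.0115,0,-0.0164],[0,0,0]],
    [[0,0,0],[0,0,0]],
    [[0,0,0],[0,0,0]],
  ],
)

```text
time: 15.2
eef_pos: [0.4898, 0.1606, 0.1335]
eef_rot: [-180.0, 35.0, -172.2]
force: [-0.7, 0.1, -3.2]
width: 0.0129
finger_force: 30.0
```

Run:
```python
from h import *
import json
s=arm.state();p,R=tool(s);print(p,s['eef_rot'],s['width'],s['finger_force'],s['force'])
c=optics.camera_model("wrist");im=optics.get_image("wrist")[:,:,::-1];cv2.imwrite("pics/w6.png",im)
json.dump({k:np.array(v).tolist() for k,v in c.items()},open("w6.json","w"))
g=json.load(open("grip.json"));G=T_(Ro.from_quat(g[1]),g[0])
C0=T_(Ro.from_euler('z',7.8,degrees=True),[.5458,.1684,.030])
X=np.linalg.inv(G)@C0
C=T_(R,p)@X
for n,l in(('nearR',(-.055,-.075,.008)),('nearL',(-.055,.075,.008)),('farL',(.07,.075,.008)),('farR',(.07,-.075,.008)),('ballG',(-.042,-.06,-.023)),('ballC',(-.042,.06,-.023))):
    print(n,proj(c,(C@np.r_[l,1])[:3]).round(1))
S=T_(Ro.from_euler('z',-8.8,degrees=True),[.574,-.1085,.185])@np.linalg.inv(X)
print('seat tool',S[:3,3],Ro.from_matrix(S[:3,:3]).as_euler('xyz',degrees=True))
cv2.imwrite("pics/w6z.png",cv2.resize(im[150:420,200:440],None,fx=2.2,fy=2.2,interpolation=cv2.INTER_CUBIC))
```

```text
[0.48984123 0.16062795 0.13349207] [-179.99805887   34.97409022 -172.21983206] 0.012861305054951852 29.99737858772278 [-0.66557959  0.12826354 -3.20229118]
nearR [197.8 233.5]
nearL [439.9 233.1]
farL [405.1 329.3]
farR [232.6 329.6]
ballG [232.8 212.9]
ballC [404.6 212.6]
seat tool [ 0.51864912 -0.09999776  0.22946858] [179.99868709  35.06646803 171.18216638]
```

View pics/w6z.png

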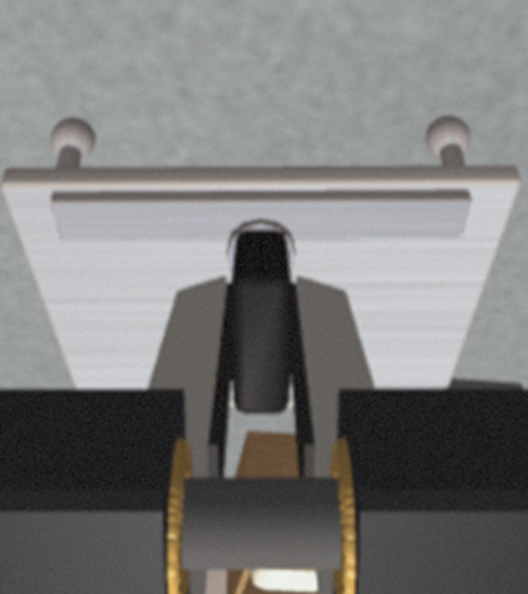

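The feet are at (233,212) and (404,212), within 1 px of prediction, so the carrier hangs level and hasn't slipped.

Run:
```python
from h import *
p,R=tool()
a=p+[0,0,.14]
S=np.array([.51865,-.1000,.22947]);RS=Ro.from_euler('xyz',[180,35.066,171.182],degrees=True)
f=Ro.from_euler('z',-8.8,degrees=True)
b=S+f.apply([-.05,0,.044]);h=S+[0,0,.040]
rows(R,a,10);rows(RS,b,15,(a,R));rows(RS,h,5,(b,RS))
```

```text
10 rows of [[-0.0267, -0.0, -0.0382], [0.0, -0.0, 0.0]]
15 rows of [[0.0038, -0.0564, -0.0027], [0.0035, -0.0, 0.005]]
5 rows of [[-0.0258, 0.0, 0.0213], [0.0, 0.0, -0.0]]
```

Call:
play_rows(
  increments=[
    [[-0.0267,0,-0.0382],[0,0,0]],
    [[-0.0267,0,-0.0382],[0,0,0]],
    [[-0.0267,0,-0.0382],[0,0,0]],
    [[-0.0267,0,-0.0382],[0,0,0]],
    [[-0.0267,0,-0.0382],[0,0,0]],
  ],
)

```text
time: 15.88
eef_pos: [0.4903, 0.1608, 0.2056]
eef_rot: [180.0, 35.1, -172.2]
force: [0.4, 0.4, -3.0]
width: 0.0126
finger_force: 30.0
```

Call:
play_rows(
  increments=[
    [[-0.0267,0,-0.0382],[0,0,0]],
    [[-0.0267,0,-0.0382],[0,0,0]],
    [[-0.0267,0,-0.0382],[0,0,0]],
    [[-0.0267,0,-0.0382],[0,0,0]],
    [[-0.0267,0,-0.0382],[0,0,0]],
  ],
)

```text
time: 16.5
eef_pos: [0.49, 0.1607, 0.2751]
eef_rot: [180.0, 35.1, -172.2]
force: [-0.3, 0.8, -3.2]
width: 0.0129
finger_force: 30.0
```

Call:
play_rows(
  increments=[
    [[0.0038,-0.0564,-0.0027],[0.0035,0,0.005]],
    [[0.0038,-0.0564,-0.0027],[0.0035,0,0.005]],
    [[0.0038,-0.0564,-0.0027],[0.0035,0,0.005]],
    [[0.0038,-0.0564,-0.0027],[0.0035,0,0.005]],
    [[0.0038,-0.0564,-0.0027],[0.0035,0,0.005]],
  ],
)

```text
time: 17.12
eef_pos: [0.4913, 0.0753, 0.2747]
eef_rot: [-180.0, 35.1, -177.7]
force: [0.2, 1.2, -3.5]
width: 0.0125
finger_force: 30.0
```

Call:
play_rows(
  increments=[
    [[0.0038,-0.0564,-0.0027],[0.0035,0,0.005]],
    [[0.0038,-0.0564,-0.0027],[0.0035,0,0.005]],
    [[0.0038,-0.0564,-0.0027],[0.0035,0,0.005]],
    [[0.0038,-0.0564,-0.0027],[0.0035,0,0.005]],
    [[0.0038,-0.0564,-0.0027],[0.0035,0,0.005]],
  ],
)

```text
time: 17.75
eef_pos: [0.4843, -0.0095, 0.2747]
eef_rot: [-180.0, 35.1, 176.8]
force: [-0.2, -0.2, -2.9]
width: 0.0125
finger_force: 30.0
```

Call:
play_rows(
  increments=[
    [[0.0038,-0.0564,-0.0027],[0.0035,0,0.005]],
    [[0.0038,-0.0564,-0.0027],[0.0035,0,0.005]],
    [[0.0038,-0.0564,-0.0027],[0.0035,0,0.005]],
    [[0.0038,-0.0564,-0.0027],[0.0035,0,0.005]],
    [[0.0038,-0.0564,-0.0027],[0.0035,0,0.005]],
  ],
)

```text
time: 18.38
eef_pos: [0.4693, -0.0931, 0.2748]
eef_rot: [-180.0, 35.1, 171.3]
force: [0.5, -0.6, -3.8]
width: 0.0127
finger_force: 30.0
```

Call:
play_rows(
  increments=[
    [[-0.0258,0,0.0213],[0,0,0]],
    [[-0.0258,0,0.0213],[0,0,0]],
    [[-0.0258,0,0.0213],[0,0,0]],
    [[-0.0258,0,0.0213],[0,0,0]],
    [[-0.0258,0,0.0213],[0,0,0]],
  ],
)

```text
time: 19.0
eef_pos: [0.5198, -0.0995, 0.27]
eef_rot: [180.0, 35.0, 171.3]
force: [0.0, 0.1, -3.4]
width: 0.0127
finger_force: 30.0
```

Call:
play_rows(
  increments=[
    [[0,0,0],[0,0,0]],
    [[0,0,0],[0,0,0]],
    [[0,0,0],[0,0,0]],
  ],
)

```text
time: 19.38
eef_pos: [0.5189, -0.0998, 0.2705]
eef_rot: [180.0, 35.1, 171.3]
force: [-0.1, -0.2, -4.0]
width: 0.0126
finger_force: 30.0
```

Run:
```python
from h import *
import json
s=arm.state();p,R=tool(s);print(p,s['eef_rot'],s['width'],s['finger_force'],s['force'],s['joint_pos'])
S=np.array([.51865,-.1000,.22947]);RS=Ro.from_euler('xyz',[180,35.066,171.182],degrees=True)
rows(RS,S+[0,0,.025],5);rows(RS,S,10,(S+[0,0,.025],RS))
c=optics.camera_model("wrist");im=optics.get_image("wrist")[:,:,::-1];cv2.imwrite("pics/w7.png",im)
g=json.load(open("grip.json"));G=T_(Ro.from_quat(g[1]),g[0])
C=T_(R,p)@np.linalg.inv(G)@T_(Ro.from_euler('z',7.8,degrees=True),[.5458,.1684,.030])
for l in((-.042,-.06,-.023),(-.042,.06,-.023)): print('ball pred',proj(c,(C@np.r_[l,1])[:3]).round(1))
f=Ro.from_euler('z',-8.8,degrees=True);O=np.array([.574,-.1085,0])
for l in((-.042,-.06,.164),(-.042,.06,.164)): print('seat pred',proj(c,O+f.apply(l)).round(1))
q=[onz(c,(u,v),.145) for u,v in((0,0),)]
cv2.imwrite("pics/w7z.png",cv2.resize(im[120:290,190:450],None,fx=3,fy=3,interpolation=cv2.INTER_CUBIC))
```

```text
[ 0.51885062 -0.09980018  0.27045649] [179.97464355  35.07122252 171.28377989] 0.012567857626367598 29.974966049194336 [-0.12545482 -0.15158036 -3.97830926] [ -22.7400395   -26.38692177  102.76094577    8.57078573   69.58215551
 -104.56377475]
5 rows of [[0.0062, -0.0002, 0.0087], [0.0001, 0.0, 0.0001]]
10 rows of [[0.0048, -0.0, 0.0068], [0.0, 0.0, -0.0]]
ball pred [233.  212.9]
ball pred [404.8 212.7]
seat pred [239.9 176.5]
seat pred [396.8 176.5]
```

View pics/w7z.png

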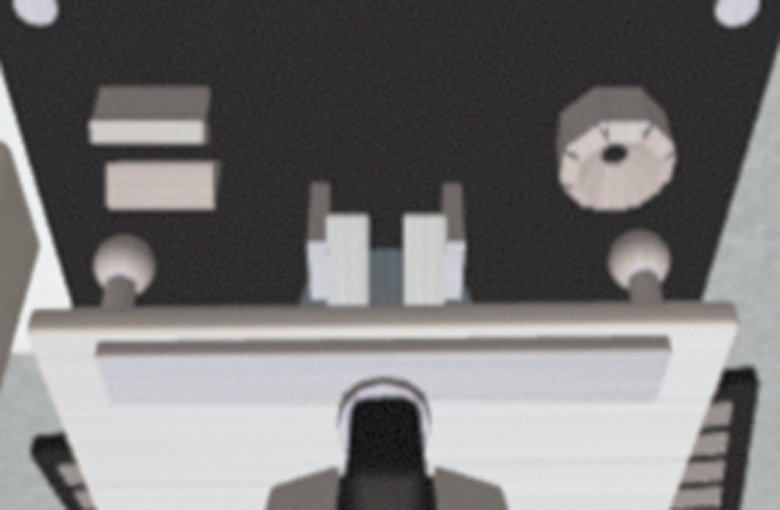

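The feet are at (231.7,208.3) and (403.3,206.7), and the plate's near corners at (200.7,230) and (436,227.3). These are 3–5 px higher than just after lifting, so the carrier has sagged slightly nose-down in the grip. The empty cone cup is at (396,175) and the groove is in place, both as predicted. I'll work out the sag from these points.

```bash
cat > fit.py <<'E'
from h import *
import json
from scipy.optimize import least_squares
g=json.load(open("grip.json"));G=T_(Ro.from_quat(g[1]),g[0])
X=np.linalg.inv(G)@T_(Ro.from_euler('z',7.8,degrees=True),[.5458,.1684,.030])
gp=np.array([0,0,-.019])
w6=json.load(open("w6.json"))
Rc=np.array(w6['R']);L=np.array([(-.042,-.06,-.023),(-.042,.06,-.023),(-.055,-.075,.008),(-.055,.075,.008)])
def balls(path):
    im=cv2.GaussianBlur(cv2.imread(path,0),(3,3),0);out=[]
    for x0 in(233,404):
        roi=cv2.resize(im[180:240,x0-30:x0+30],None,fx=4,fy=4,interpolation=cv2.INTER_CUBIC)
        h=cv2.HoughCircles(roi,cv2.HOUGH_GRADIENT,1,200,param1=80,param2=12,minRadius=30,maxRadius=50)
        if h is None: out.append(None);continue
        x,y,r=h[0][0];out.append((x/4+x0-30,y/4+180,r/4))
    return out
E
python3 - <<'E'
from fit import *
print('hough w6',balls("pics/w6.png"));print('hough w7',balls("pics/w7.png"))
# camera in tool frame is rigid: use w6 cam + tool pose at w6
T6=T_(Ro.from_euler('xyz',[-179.998,34.974,-172.220],degrees=True),[.48984,.16063,.13349])
def pix(q,pts=L):
    r=Ro.from_rotvec(np.radians(q[:3])); 
    P=(X[:3,:3]@pts.T).T+X[:3,3]; P=r.apply(P-gp)+gp+np.r_[0,q[3]/1e3,0]
    return np.array([proj(w6,(T6@np.r_[a,1])[:3]) for a in P])
o6=np.array([(233.0,212.0),(403.5,211.6),(201.2,233),(436.2,232.2)])
o7=np.array([(231.7,208.3),(403.3,206.7),(200.7,230),(436,227.3)])
s=least_squares(lambda q:np.r_[(pix(q)-pix([0,0,0,0])-(o7-o6)).ravel(), q*[.05,.02,.05,.05]],[0,0,0,0]);print('change w6->w7 rot(deg, tool xyz), y mm',s.x.round(2),s.fun.round(1))
s=least_squares(lambda q:np.r_[(pix(q)[:2]-o7[:2]).ravel(), q*[.1,.02,.05,.05]],[0,0,0,0]);print('balls abs',s.x.round(2),s.fun.round(1))
E
```

```text
hough w6 [(np.float32(230.875), np.float32(226.125), np.float32(11.225)), (np.float32(406.625), np.float32(224.125), np.float32(7.975))]
hough w7 [(np.float32(230.875), np.float32(209.125), np.float32(10.325)), (np.float32(403.125), np.float32(207.125), np.float32(10.125))]
change w6->w7 rot(deg, tool xyz), y mm [ 0.67  2.5  -0.29  0.72] [-0.1 -0.4  0.1 -0.5 -0.6  0.9  0.6  0.9  0.   0.1 -0.   0. ]
balls abs [ -6.35   2.68  -1.63 -10.59] [-0.4  0.1  0.4  0.  -0.6  0.1 -0.1 -0.5]
```

```bash
cat >> fit.py <<'E'
S=np.array([.51865,-.1000,.22947]);RS=Ro.from_euler('xyz',[180,35.066,171.182],degrees=True)
def tgt(dz,pitch=-2.5):
    R2=RS*Ro.from_euler('y',pitch,degrees=True)
    return R2,S+RS.apply(gp)-R2.apply(gp)+[0,0,dz]
E
python3 - <<'E'
from fit import *
a=tgt(.015);rows(*a,7);b=tgt(.002);rows(*b,7,(a[1],a[0]));print(a[1],b[1])
E
```

```text
7 rows of [[0.007, -0.0001, 0.01], [0.0001, -0.002, 0.0001]]
7 rows of [[0.0038, -0.0, 0.0049], [-0.0, 0.0, -0.0]]
[ 0.51931005 -0.10010239  0.24496095] [ 0.51931005 -0.10010239  0.23196095]
```

Call:
play_rows(
  increments=[
    [[0.007,-0.0001,0.01],[0.0001,-0.002,0.0001]],
    [[0.007,-0.0001,0.01],[0.0001,-0.002,0.0001]],
    [[0.007,-0.0001,0.01],[0.0001,-0.002,0.0001]],
    [[0.007,-0.0001,0.01],[0.0001,-0.002,0.0001]],
    [[0.007,-0.0001,0.01],[0.0001,-0.002,0.0001]],
  ],
)

```text
time: 20.05
eef_pos: [0.5192, -0.1, 0.2516]
eef_rot: [180.0, 36.9, 171.2]
force: [-0.5, -0.3, -2.7]
width: 0.0124
finger_force: 30.0
```

Call:
play_rows(
  increments=[
    [[0.007,-0.0001,0.01],[0.0001,-0.002,0.0001]],
    [[0.007,-0.0001,0.01],[0.0001,-0.002,0.0001]],
    [[0,0,0],[0,0,0]],
    [[0,0,0],[0,0,0]],
    [[0,0,0],[0,0,0]],
  ],
)

```text
time: 20.68
eef_pos: [0.5197, -0.1002, 0.2451]
eef_rot: [-180.0, 37.6, 171.1]
force: [-0.3, -0.3, -3.4]
width: 0.0128
finger_force: 30.0
```

Run:
```python
from fit import *
s=arm.state();print(s['eef_pos'],s['eef_rot'],s['force'],s['ft_torque'],s['time'])
b=tgt(.002);rows(*b,5)
c=optics.camera_model("wrist");im=optics.get_image("wrist")[:,:,::-1];cv2.imwrite("pics/w8.png",im);print(balls("pics/w8.png"))
f=Ro.from_euler('z',-8.8,degrees=True);O=np.array([.574,-.1085,0])
for l in((-.042,-.06,.177),(-.042,.06,.177)): print('ball expected',proj(c,O+f.apply(l)).round(1))
```

```text
[ 0.51965996 -0.10015034  0.24507201] [-179.98894631   37.60769087  171.13540913] [-0.29379297 -0.29856945 -3.43374873] [0.14268993 0.79691976 0.05515355] 20.675
5 rows of [[0.0055, -0.0, 0.0068], [-0.0, 0.0, -0.0]]
[(np.float32(230.875), np.float32(208.875), np.float32(10.525)), (np.float32(403.125), np.float32(206.625), np.float32(10.125))]
ball expected [232.2 207.8]
ball expected [405.6 207.5]
```

Call:
play_rows(
  increments=[
    [[0.0055,0.0006,0.0068],[0,0,0]],
    [[0.0055,0.0006,0.0068],[0,0,0]],
    [[0.0055,0.0006,0.0068],[0,0,0]],
    [[0.0055,0.0006,0.0068],[0,0,0]],
    [[0.0035,0.0006,0.0045],[0,0,0]],
  ],
)

```text
time: 21.35
eef_pos: [0.5195, -0.0992, 0.2324]
eef_rot: [180.0, 37.6, 171.1]
force: [-0.3, 0.6, -2.2]
width: 0.0126
finger_force: 30.0
```

Call:
play_rows(
  increments=[
    [[0,0,0],[0,0,0]],
    [[0,0,0],[0,0,0]],
  ],
)

```text
time: 21.6
eef_pos: [0.5195, -0.0992, 0.2327]
eef_rot: [-180.0, 37.6, 171.1]
force: [-0.0, -0.6, -3.1]
width: 0.0125
finger_force: 30.0
```

Call:
play_rows(
  increments=[
    [[0.001,0,0.0013],[0,0,0]],
    [[0.001,0,0.0013],[0,0,0]],
    [[0.001,0,0.0013],[0,0,0]],
    [[0,0,0],[0,0,0]],
  ],
)

```text
time: 22.1
eef_pos: [0.5196, -0.0992, 0.2314]
eef_rot: [-180.0, 37.6, 171.1]
force: [1.3, -0.7, -1.7]
width: 0.0124
finger_force: 30.0
```

Call:
play_rows(
  increments=[
    [[0.001,0,0.0013],[0,0,0]],
    [[0.001,0,0.0013],[0,0,0]],
    [[0.001,0,0.0013],[0,0,0]],
    [[0,0,0],[0,0,0]],
  ],
)

```text
time: 22.6
eef_pos: [0.5197, -0.0994, 0.2304]
eef_rot: [-180.0, 37.7, 171.1]
force: [0.7, -0.0, -0.2]
width: 0.0125
finger_force: 30.0
```

Run:
```python
from fit import *
s=arm.state();print(s['eef_pos'],s['eef_rot'],s['force'],s['ft_torque'],s['time'],tgt(0)[1])
c=optics.camera_model("wrist");im=optics.get_image("wrist")[:,:,::-1];cv2.imwrite("pics/w9.png",im);print(balls("pics/w9.png"))
```

```text
[ 0.51974015 -0.09940224  0.23040485] [-179.96602432   37.6721809   171.13766466] [ 0.743851   -0.03848259 -0.20016448] [ 0.04580661  0.18681202 -0.13384295] 22.6 [ 0.51931005 -0.10010239  0.22996095]
[(np.float32(242.875), np.float32(210.125), np.float32(10.675)), (np.float32(411.625), np.float32(204.625), np.float32(12.35))]
```

Call:
play_rows(
  increments=[
    [[0.001,0,0.0013],[0,0,0]],
    [[0.001,0,0.0013],[0,0,0]],
    [[0,0,0],[0,0,0]],
  ],
)

```text
time: 23.02
eef_pos: [0.5199, -0.0994, 0.2296]
eef_rot: [-180.0, 37.7, 171.1]
force: [0.9, -1.5, 3.6]
width: 0.0126
finger_force: 30.0
```

Call:
play_rows(
  increments=[
    [[0,0,0],[0,0,0]],
    [[0,0,0],[0,0,0]],
    [[0,0,0],[0,0,0]],
    [[0,0,0],[0,0,0]],
    [[0,0,0],[0,0,0]],
  ],
  fingers=0,
)

```text
time: 23.65
eef_pos: [0.5193, -0.0991, 0.2283]
eef_rot: [180.0, 37.6, 171.1]
force: [0.6, 0.2, 0.4]
width: 0.0469
finger_force: 0.0
```

Run:
```python
from fit import *
s=arm.state();print(s['eef_pos'],s['force'],s['width'],s['time'])
R=lean(-8.8);z=R.as_matrix()[:,2]
f=Ro.from_euler('z',-8.8,degrees=True);O=np.array([.574,-.1085,0])
k=O+f.apply([-.067,0,.245]);print('knob',k)
p,Rn=tool();a=p-.10*Rn.as_matrix()[:,2]
rows(Rn,a,5)
rows(R,k+.019*z-.10*z,1,(a,Rn))
```

```text
[ 0.51931404 -0.09909137  0.22833875] [0.56342945 0.19572842 0.39296313] 0.04688485617964739 23.65
knob [ 0.5077887  -0.09824995  0.245     ]
5 rows of [[0.0, 0.0, -0.0667], [-0.0, 0.0, 0.0]]
1 rows of [[-0.0154, -0.0033, -0.0038], [-0.0002, 0.0142, -0.0003]]
```

Call:
play_rows(
  increments=[
    [[0,0,-0.0667],[0,0,0]],
    [[0,0,-0.0667],[0,0,0]],
    [[0,0,-0.0667],[0,0,0]],
    [[0,0,-0.0667],[0,0,0]],
    [[0,0,-0.0667],[0,0,0]],
  ],
)

```text
time: 24.28
eef_pos: [0.4586, -0.0896, 0.3084]
eef_rot: [-180.0, 37.6, 171.1]
force: [0.7, -0.1, 0.1]
width: 0.047
finger_force: 0.0
```

Call:
play_rows(
  increments=[
    [[-0.0154,-0.0033,-0.0038],[-0.0002,0.0142,-0.0003]],
    [[0,0,0],[0,0,0]],
    [[0,0,0],[0,0,0]],
  ],
)

```text
time: 24.65
eef_pos: [0.4617, -0.091, 0.3107]
eef_rot: [180.0, 35.0, 171.2]
force: [0.3, 0.3, 0.4]
width: 0.047
finger_force: 0.0
```

```bash
cat > seat.py <<'E'
from fit import *
f=Ro.from_euler('z',-8.8,degrees=True);O=np.array([.574,-.1085,0])
def edges(im,c,z0=.185,verbose=1):
    g=cv2.GaussianBlur(cv2.cvtColor(im,cv2.COLOR_BGR2GRAY),(3,3),0).astype(float)
    def cross(A,B,n=161):
        # strongest gradient along the world segment A->B (carrier coords)
        P=np.array([A+(B-A)*t for t in np.linspace(0,1,n)])
        px=np.array([proj(c,O+f.apply(q)+[0,0,z0]) for q in P])
        v=cv2.remap(g.astype(np.float32),px[:,0].astype(np.float32)[None],px[:,1].astype(np.float32)[None],cv2.INTER_LINEAR)[0]
        d=np.gradient(cv2.GaussianBlur(v[None],(9,1),0)[0]);i=np.argmax(np.abs(d));return P[i],d[i]
    out={}
    for n,A,B in[('L1',(-.03,.055,.008),(-.03,.095,.008)),('L2',(.02,.055,.008),(.02,.095,.008)),('R1',(-.03,-.055,.008),(-.03,-.095,.008)),('R2',(.02,-.055,.008),(.02,-.095,.008)),
                 ('N1',(-.075,.05,0),(-.04,.05,0)),('N2',(-.075,-.05,0),(-.04,-.05,0))]:
        q,d=cross(np.array(A),np.array(B));out[n]=(q*1e3).round(1)[:2],round(float(d),1)
    return out
E
python3 - <<'E'
from seat import *
s=arm.state();print(s['eef_pos'],s['eef_rot'],s['force'],s['time'])
c=optics.camera_model("wrist");im=optics.get_image("wrist")[:,:,::-1].copy();cv2.imwrite("pics/w10.png",im)
for k,v in edges(im,c).items():print(k,*v)
# dish top centre: bright disc
tc=O+f.apply([.028,0,.206]);u=proj(c,tc);print('dish top pred',u)
for n in("side","scene"):
    cv2.imwrite(f"pics/{n}1.png",optics.get_image(n)[:,:,::-1])
g=cv2.cvtColor(im,cv2.COLOR_BGR2HSV);m=((g[:,:,2]>205)&(g[:,:,1]<30)).astype(np.uint8)
nn,lab,st,ce=cv2.connectedComponentsWithStats(m)
for i in range(1,nn):
    if st[i,4]>300:print(st[i],ce[i].round(1))
# knob end-face dark blob
kk=O+f.apply([-.067-.016*.5736,0,.245+.016*.819]);ku=proj(c,kk);print('knob end pred',ku)
m=(cv2.cvtColor(im,cv2.COLOR_BGR2GRAY)<60).astype(np.uint8)
nn,lab,st,ce=cv2.connectedComponentsWithStats(m)
i=lab[int(ku[1]),int(ku[0])];print('knob blob',st[i],ce[i],cv2.minAreaRect(np.argwhere(lab==i)[:,::-1].astype(np.float32)))
E
```

```text
[ 0.46168488 -0.091012    0.31066506] [179.97891019  34.96032734 171.1948868 ] [0.29334389 0.26304041 0.44945885] 24.65
L1 [-30.  74.] -16.1
L2 [20. 74.] -14.3
R1 [-30.  -81.8] 17.3
R2 [ 20.  -74.2] -13.8
N1 [-43.3  50. ] -6.0
N2 [-70. -50.] -7.5
dish top pred [318.5120439  276.32608413]
[  136    78   273   166 14013] [245.  115.3]
[ 235  210  167   84 9350] [318.1 248.5]
[ 527  282  112   28 2037] [581.1 295.6]
knob end pred [318.62042998 250.78082362]
knob blob [311 222  16  50 621] [318.67149758 244.03703704] ((318.5, 246.5), (49.0, 15.0), 90.0)
```

Run:
```python
from seat import *
im=cv2.imread("pics/w10.png");g=cv2.cvtColor(im,cv2.COLOR_BGR2GRAY).astype(int)
c=optics.camera_model("wrist")
for y in(-.068,-.03,.03,.068):
    for n,l in(('nearbot',(-.055,y,.185)),('neartop',(-.055,y,.193)),('fartop',(.07,y,.193))):
        u=proj(c,O+f.apply(l)); x=int(round(u[0])); r=int(round(u[1])); print(y,n,u.round(1),'rows',r-9,g[r-9:r+10,x].tolist())
# same for w4 (carrier on bench, pose known) knob blob with identical threshold
w4=json.load(open("w4.json"));i4=cv2.cvtColor(cv2.imread("pics/w4.png"),cv2.COLOR_BGR2GRAY)
nn,lab,st,ce=cv2.connectedComponentsWithStats((i4<60).astype(np.uint8));print('w4 knob blob',st[lab[230,321]])
```

```text
-0.068 nearbot [241.9 202.6] rows 194 [50, 70, 81, 82, 83, 84, 82, 84, 82, 86, 96, 108, 113, 126, 148, 187, 214, 220, 222]
-0.068 neartop [240.7 208.9] rows 200 [49, 52, 52, 55, 74, 99, 116, 124, 148, 186, 212, 219, 222, 218, 219, 216, 217, 217, 219]
-0.068 fartop [258.  288.9] rows 280 [108, 110, 113, 114, 108, 110, 113, 112, 109, 110, 113, 110, 112, 112, 110, 110, 112, 110, 111]
-0.03 nearbot [284.7 202.5] rows 194 [45, 49, 45, 43, 43, 44, 46, 44, 41, 52, 75, 101, 117, 127, 149, 187, 213, 205, 163]
-0.03 neartop [284.2 208.8] rows 200 [43, 50, 46, 51, 75, 100, 117, 126, 152, 189, 214, 206, 163, 119, 123, 168, 199, 203, 203]
-0.03 fartop [291.8 288.9] rows 280 [243, 243, 243, 242, 237, 232, 229, 227, 206, 161, 141, 112, 86, 105, 137, 149, 148, 143, 120]
0.03 nearbot [352.3 202.4] rows 193 [46, 50, 47, 43, 46, 45, 47, 49, 45, 36, 51, 76, 103, 120, 131, 157, 192, 217, 209]
0.03 neartop [352.8 208.7] rows 200 [47, 43, 45, 51, 73, 104, 119, 130, 155, 193, 215, 207, 164, 117, 124, 165, 197, 203, 202]
0.03 fartop [345.3 288.8] rows 280 [243, 243, 242, 241, 236, 230, 226, 222, 183, 142, 143, 146, 152, 152, 126, 91, 122, 148, 148]
0.068 nearbot [395.1 202.3] rows 193 [145, 158, 168, 167, 158, 141, 114, 71, 45, 45, 52, 80, 105, 121, 131, 154, 194, 216, 223]
0.068 neartop [396.3 208.6] rows 200 [49, 45, 43, 52, 79, 105, 118, 132, 155, 190, 217, 223, 224, 226, 224, 225, 224, 225, 224]
0.068 fartop [379.1 288.7] rows 280 [110, 111, 113, 111, 111, 109, 110, 110, 111, 111, 109, 112, 108, 111, 110, 110, 111, 112, 112]
w4 knob blob [314 206  15  42 536]
```

The plate's side edges are at y +74 and −74.2 mm. Its near edge matches the seated model within 0.5 mm on both sides, and the knob is in its unturned position. So the carrier is seated, and I'll regrip the knob squarely.

Run:
```python
from h import *
R=lean(-8.8);z=R.as_matrix()[:,2];k=np.array([.5078,-.0982,.245])
rows(R,k+.019*z,7)
```

```text
7 rows of [[-0.0003, -0.0, 0.0474], [0.0, -0.0, -0.0]]
```

Call:
play_rows(
  increments=[
    [[-0.0003,0,0.0474],[0,0,0]],
    [[-0.0003,0,0.0474],[0,0,0]],
    [[-0.0003,0,0.0474],[0,0,0]],
    [[-0.0003,0,0.0474],[0,0,0]],
    [[-0.0003,0,0.0474],[0,0,0]],
  ],
)

```text
time: 25.42
eef_pos: [0.5031, -0.0975, 0.2524]
eef_rot: [180.0, 35.0, 171.2]
force: [-0.4, -0.4, -0.6]
width: 0.047
finger_force: 0.0
```

Call:
play_rows(
  increments=[
    [[-0.0003,0,0.0474],[0,0,0]],
    [[-0.0003,0,0.0474],[0,0,0]],
    [[0,0,0],[0,0,0]],
    [[0,0,0],[0,0,0]],
  ],
)

```text
time: 25.92
eef_pos: [0.519, -0.1001, 0.2308]
eef_rot: [-180.0, 35.1, 171.2]
force: [0.4, -0.3, 0.5]
width: 0.047
finger_force: 0.0
```

Run:
```python
from h import *
s=arm.state();print(s['eef_pos'],s['eef_rot'],s['force'],s['joint_pos'])
R=lean(-8.8);z=R.as_matrix()[:,2];k=np.array([.5078,-.0982,.245])
rows(R,k+.019*z,1)
```

```text
[ 0.5190079  -0.10005203  0.23079439] [-179.98746075   35.05065736  171.20388676] [ 0.35277737 -0.32115926  0.53202788] [ -22.66939426  -26.34621665  107.18586759    8.71463424   65.15519609
 -105.11509751]
1 rows of [[0.0039, 0.0004, 0.0028], [-0.0001, 0.0003, 0.0]]
```

Correct slightly, pinch, and check the force.

Call:
play_rows(
  increments=[
    [[0.0039,0.0004,0.0028],[0,0,0]],
    [[0,0,0],[0,0,0]],
    [[0,0,0],[0,0,0]],
  ],
)

```text
time: 26.3
eef_pos: [0.5184, -0.0999, 0.2294]
eef_rot: [-180.0, 35.1, 171.2]
force: [-0.7, -0.2, 1.0]
width: 0.047
finger_force: 0.0
```

Call:
play_rows(
  increments=[
    [[0,0,0],[0,0,0]],
    [[0,0,0],[0,0,0]],
    [[0,0,0],[0,0,0]],
    [[0,0,0],[0,0,0]],
    [[0,0,0],[0,0,0]],
  ],
  fingers=1,
)

```text
time: 26.92
eef_pos: [0.5184, -0.0998, 0.229]
eef_rot: [180.0, 35.0, 171.2]
force: [0.2, 0.8, 0.4]
width: 0.0127
finger_force: 30.0
```

Call:
play_rows(
  increments=[
    [[0,0,0.0073],[0,0,0]],
    [[0,0,0.0073],[0,0,0]],
    [[0,0,0],[0,0,0]],
  ],
)

```text
time: 27.3
eef_pos: [0.5209, -0.1002, 0.2256]
eef_rot: [-180.0, 35.0, 171.2]
force: [-2.6, 1.1, 2.9]
width: 0.0123
finger_force: 30.0
```

Run:
```python
from h import *
s=arm.state();p,R=tool(s);print(p,s['eef_rot'],s['width'],'tool force',R.inv().apply(s['force']),'torque',R.inv().apply(s['ft_torque']),s['time'])
```

```text
[ 0.52092693 -0.10023124  0.22559186] [-179.98823806   35.02896058  171.20211449] 0.012301255143570179 tool force [ 0.59833247  0.70570705 -3.96146328] torque [-0.03620313  0.4266705   0.01240166] 27.3
```

Call:
play_rows(
  increments=[
    [[0,0,0.0088],[0,0,0]],
    [[0,0,0.0088],[0,0,0]],
    [[0,0,0.0088],[0,0,0]],
    [[0,0,0.0088],[0,0,0]],
    [[0,0,0.0088],[0,0,0]],
  ],
)

```text
time: 27.92
eef_pos: [0.5284, -0.1014, 0.2152]
eef_rot: [-180.0, 35.0, 171.2]
force: [-6.8, 2.2, 6.2]
width: 0.0124
finger_force: 30.0
```

Call:
play_rows(
  increments=[
    [[0,0,0],[0,0,0]],
    [[0,0,0],[0,0,0]],
    [[0,0,0],[0,0,0]],
  ],
)

```text
time: 28.3
eef_pos: [0.5283, -0.1014, 0.2153]
eef_rot: [-180.0, 35.1, 171.2]
force: [-7.1, 1.4, 5.8]
width: 0.0126
finger_force: 30.0
```

Run:
```python
from h import *
s=arm.state();p,R=tool(s);print(p,s['eef_rot'],s['width'],'tool force',R.inv().apply(s['force']),'torque',R.inv().apply(s['ft_torque']),s['time'],'pressed',R.inv().apply(p-[.5184,-.0998,.229]))
```

```text
[ 0.52833651 -0.10136337  0.21533506] [-179.97541621   35.05019001  171.21468737] 0.012639078526068537 tool force [ 2.58856485  0.32694554 -8.86599156] torque [-0.07577051  0.70619925  0.05084966] 28.3 pressed [-3.86863553e-04 -2.01250673e-05  1.69634541e-02]
```

Call:
play_rows(
  increments=[
    [[0,0,0.0025],[0,0,0]],
    [[0,0,0],[0,0,0]],
    [[0,0,0],[0,0,0.02]],
    [[0,0,0],[0,0,0.04]],
    [[0,0,0],[0,0,0.05]],
  ],
)

```text
time: 28.92
eef_pos: [0.5289, -0.1008, 0.2149]
eef_rot: [166.4, 32.6, 147.1]
force: [-5.9, 3.7, 5.3]
width: 0.0126
finger_force: 30.0
```

Call:
play_rows(
  increments=[
    [[0,0,0],[0,0,0.05]],
    [[0,0,0],[0,0,0.05]],
    [[0,0,0],[0,0,0.05]],
    [[0,0,0],[0,0,0.05]],
    [[0,0,0],[0,0,0.05]],
  ],
)

```text
time: 29.55
eef_pos: [0.5299, -0.0997, 0.216]
eef_rot: [147.3, 13.9, 102.1]
force: [-4.7, 5.2, 7.0]
width: 0.013
finger_force: 30.0
```

Run:
```python
from h import *
s=arm.state();p,R=tool(s);R0=lean(-8.8);print(p,'tool force',R.inv().apply(s['force']),'torque',R.inv().apply(s['ft_torque']),s['time'],'pressed',R0.inv().apply(p-[.5184,-.0998,.229]),'turn',np.degrees((R0.inv()*R).as_rotvec()),s['joint_pos'])
```

```text
[ 0.52989233 -0.09970285  0.21598104] tool force [ 4.24642998  1.52077139 -8.84875296] torque [-0.14973219  1.12320673 -0.09614363] 29.55 pressed [-0.0018236   0.00185417  0.01717012] turn [-0.31032714 -0.07901366 65.10924011] [-22.14468642 -24.77086438 107.94983407   8.84867058  62.65597367
 -39.9529716 ]
```

Call:
play_rows(
  increments=[
    [[0,0,0],[0,0,0.05]],
    [[0,0,0],[0,0,0.05]],
    [[0,0,0],[0,0,0.045]],
    [[0,0,0],[0,0,0]],
    [[0,0,0],[0,0,0]],
  ],
)

```text
time: 30.18
eef_pos: [0.5306, -0.0996, 0.217]
eef_rot: [144.7, -0.7, 80.6]
force: [-3.3, 6.5, 7.6]
width: 0.0122
finger_force: 30.0
```

Run:
```python
from h import *
s=arm.state();p,R=tool(s);R0=lean(-8.8);print(p,s['width'],'tool force',R.inv().apply(s['force']),'torque',R.inv().apply(s['ft_torque']),s['time'],'pressed',R0.inv().apply(p-[.5184,-.0998,.229]),'turn',np.degrees((R0.inv()*R).as_rotvec()))
```

```text
[ 0.53060423 -0.09962326  0.21700641] 0.012199120012222843 tool force [ 5.96586501  0.87672259 -8.66489325] torque [ 0.16537838  1.15059106 -0.01400191] 30.175 pressed [-0.00297805  0.00204173  0.01672672] turn [-0.45716382 -0.0972584  90.93377519]
```

Call:
play_rows(
  increments=[
    [[0.004,0.003,0],[0,0,0]],
    [[0.004,0.003,-0.002],[0,0,0]],
    [[0.003,0.002,-0.003],[0,0,0]],
    [[0,0,-0.003],[0,0,0]],
    [[0,0,0],[0,0,0]],
  ],
)

```text
time: 30.8
eef_pos: [0.5303, -0.0984, 0.2186]
eef_rot: [144.9, -0.5, 80.5]
force: [-5.3, 1.3, 5.3]
width: 0.0128
finger_force: 30.0
```

Run:
```python
from h import *
s=arm.state();p,R=tool(s);R0=lean(-8.8);print(p,s['width'],'tool force',R.inv().apply(s['force']),'torque',R.inv().apply(s['ft_torque']),s['time'],'pressed',R0.inv().apply(p-[.5184,-.0998,.229]),'turn',np.degrees((R0.inv()*R).as_rotvec()))
```

```text
[ 0.53026196 -0.09843594  0.21861555] 0.012778228872706172 tool force [ 0.49627224 -1.38287252 -7.50839988] torque [ 0.66832407 -0.02476989 -0.01083303] 30.8 pressed [-0.00347515  0.00316272  0.0151104 ] turn [-7.80338164e-02 -1.20288460e-01  9.08885290e+01]
```

Call:
play_rows(
  increments=[
    [[0,0,0],[0,0,0]],
    [[0,0,0],[0,0,0]],
    [[0,0,0],[0,0,0]],
    [[0,0,0],[0,0,0]],
  ],
  fingers=0.25,
)

```text
time: 31.3
eef_pos: [0.5298, -0.0983, 0.2169]
eef_rot: [145.0, -0.5, 80.5]
force: [0.1, -0.1, -0.0]
width: 0.0351
finger_force: 0.0
```

Call:
play_rows(
  increments=[
    [[0,0,-0.03],[0,0,0]],
    [[0,0,-0.05],[0,0,0]],
    [[0,0,-0.06],[0,0,0]],
    [[0,0,-0.06],[0,0,0]],
    [[0,0,-0.06],[0,0,0]],
  ],
)

```text
time: 31.92
eef_pos: [0.485, -0.0914, 0.2834]
eef_rot: [144.9, -0.5, 80.5]
force: [-0.1, 0.5, 0.4]
width: 0.035
finger_force: 0.0
```

Call:
play_rows(
  increments=[
    [[0,0,-0.04],[0,0,0]],
    [[0,0,0],[0,0,-0.05]],
    [[0,0,0],[0,0,-0.05]],
    [[0,0,0],[0,0,-0.05]],
    [[0,0,0],[0,0,-0.05]],
  ],
)

```text
time: 32.55
eef_pos: [0.4786, -0.0904, 0.2916]
eef_rot: [150.2, 19.4, 111.4]
force: [-0.3, 0.4, -0.3]
width: 0.0351
finger_force: 0.0
```

Call:
play_rows(
  increments=[
    [[0,0,0],[0,0,-0.05]],
    [[0,0,0],[0,0,-0.05]],
    [[0,0,0],[0,0,-0.05]],
    [[0,0,0],[0,0,-0.05]],
    [[0,0,0],[0,0,-0.05]],
  ],
)

```text
time: 33.17
eef_pos: [0.4786, -0.0904, 0.2916]
eef_rot: [173.3, 34.5, 159.5]
force: [0.4, 0.3, 0.6]
width: 0.0354
finger_force: 0.0
```

Call:
play_rows(
  increments=[
    [[0,0,0],[0,0,-0.05]],
    [[0,0,0],[0,0,0]],
    [[0,0,0],[0,0,0]],
  ],
)

```text
time: 33.55
eef_pos: [0.4788, -0.0904, 0.2913]
eef_rot: [179.3, 35.0, 169.9]
force: [-0.4, 0.4, -0.4]
width: 0.0353
finger_force: 0.0
```

Run:
```python
from seat import *
s=arm.state();print(s['eef_pos'],s['eef_rot'],s['force'],s['time'])
c=optics.camera_model("wrist");im=optics.get_image("wrist")[:,:,::-1].copy();cv2.imwrite("pics/w11.png",im)
for k,v in edges(im,c).items():print(k,*v)
a35=np.radians(35)
for pr in(0,.014,.0175):
    kk=O+f.apply(np.array([-.067,0,.245])+(.016-pr)*np.array([-np.sin(a35),0,np.cos(a35)]))
    print(pr,'end centre',proj(c,kk).round(1),'wing ends (turned)',proj(c,kk+f.apply([0,.017,0])).round(1),proj(c,kk-f.apply([0,.017,0])).round(1))
ku=proj(c,kk);g=cv2.cvtColor(im,cv2.COLOR_BGR2GRAY)
nn,lab,st,ce=cv2.connectedComponentsWithStats((g<60).astype(np.uint8));i=lab[int(ku[1]),int(ku[0])]
print('blob',i,st[i],ce[i],cv2.minAreaRect(np.argwhere(lab==i)[:,::-1].astype(np.float32)))
gi=g.astype(int)
for y in(-.068,.068):
    u=proj(c,O+f.apply([-.055,y,.193]));r=int(round(u[1]));x=int(round(u[0]));print('neartop',u.round(1),r-6,gi[r-6:r+7,x].tolist())
```

```text
[ 0.47875671 -0.09037895  0.2913473 ] [179.28766219  35.02770055 169.9414571 ] [-0.35592956  0.44310541 -0.42547114] 33.55
L1 [-30.   73.8] -16.0
L2 [20. 74.] -14.3
R1 [-30.  -79.5] 18.1
R2 [ 20.  -74.2] -14.1
N1 [-43.1  50. ] -6.6
N2 [-69.5 -50. ] -7.7
0 end centre [313.7 257.4] wing ends (turned) [339.7 256.9] [287.7 257.8]
0.014 end centre [314.  251.5] wing ends (turned) [338.6 251.1] [289.3 252. ]
0.0175 end centre [314.  250.2] wing ends (turned) [338.4 249.7] [289.7 250.6]
blob 3 [291 235  46  25 837] [314.59498208 244.54002389] ((313.5, 247.0), (24.0, 45.0), 90.0)
neartop [229.9 212. ] 206 [56, 83, 108, 119, 124, 142, 175, 205, 218, 220, 219, 217, 217]
neartop [398.4 208.8] 203 [50, 81, 107, 117, 128, 142, 176, 208, 221, 224, 224, 224, 226]
```

The turned wing is 46 px wide across y and sits at the 14 mm press depth, so the knob is locked. The plate is still at its seated position and the tool is clear of it. I'm handing in the job.

```bash
python3 -c "
from rig import arm
print(arm.close_job())"
```

```text
the job is handed in; nothing more can be done
None
```

The job is handed in at about 34 s: the plug is in the tray, the carrier is seated on the stage, and the knob is pushed in, turned a quarter turn clockwise and sprung back to about 14 mm, so it is locked.

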